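# Prise open the frozen dumpling box and load the steamer

## Robot

A 7-joint arm with a two-finger parallel gripper is mounted at the origin on the work surface. World frame = base frame: x ahead of the robot, y to its left, z up, the work surface at z = 0. Lengths are in m, angles in rad, forces in N, time in s.
With the tool pointing down it reaches from about 0.4 to 0.85 m from the base axis. Payload 4.5 kg.
Tool frame: the origin (TCP) lies at the very end of the fingers, on their centre line; the grasp point (between the pads) lies hold_point_z behind it (hold_point_z is the distance from the TCP to the grasp point, in m); z points along the fingers, y is the line along which they close (so a half turn about z gives the same grasp; the last joint's range is limited). The gripper opens to 88 mm and grips with 3 to 60 N. Pads are 18 mm wide; open, the fingers measure 123 mm over their backs; the gripper's body (75 mm by 187 mm) begins 45 mm behind the grasp point.
Start: joints at [-1.289, 0.689, -0.195, 1.565, 0.157, 0.902, -0.215], TCP at [0.153, 0.606, 0.239] pointing down, gripper open.
Joint ranges: [-3.01, 3.01], [-0.46, 2.08], [-1.47, 1.51], [0.13, 2.56], [-1, 4.14], [0.04, 2.09], [-2.66, 2.66]. Speed limits (rad/s): [2.57, 2.57, 3.14, 3.14, 3.14, 3.14, 3.14].

## Interface

Orientations are given as a rotation vector (axis times angle).
In Python, from station import sense, camera, close_job, hold_point_z gives the robot as it stands.
- The arm moves only by the tool drive_tool, never from a script. Its argument "rows" is a list of rows, each a list of 7 numbers: the shift along the tool's x, y, z in cm, then the turn, a rotation vector about the tool's x, y, z in rad, then the opening, from 0 (shut) to 1 (fully open). A call has 1 to 12 rows; each row shifts and turns the commanded pose from where the row before left it, along the tool's axes as they then stand; what a row does not reach is not made up. A row lasts 1/12 s, in which the tool goes at most 41.7 mm and 7.16 degrees, less where a joint would pass 70% of its speed; a pose out of reach is approached as far as the arm can. A call is refused whole if a number of a shift passes 4.17 or a number of a turn 0.125, either way. A call with a gripper value outside its range is refused whole. The fingers move at their own pace and stop on an object; "grip_force" is the grip in N (left out, the last holds). Time passes only in rows, so rows that do not move let the fingers close. It gives the time, the measured TCP pose, the force, the opening and the grip force at its end, in the units of the state.
- sense(): the state, without advancing time (a new reading comes with each control period).
- camera(name): name is "scene" or "top"; returns a dict with "frame" (420x560x3 uint8, blue, green, red), "range_z" (420x560 float32, m along the optical axis (not along the pixel's ray), 0 where there is no reading), "mtx" (3x3 intrinsics, pixels), "R" (3x3) and "t" (3): a world point X has camera coordinates R X + t. Camera axes: x right, y down, z forward; pixel columns grow to the right and rows downward; lengths in m; the calibration is good to about 2 mm. A picture is of the moment at which its call begins.
- close_job(): hands the job in; it is judged then, once.
The state is a dict: "t": time; "qpos": joint angles; "joint_velocities": joint speeds; "effort": joint torques, N m; "tool_pos": TCP position; "eef_rot": TCP orientation; "ft_force": force on the tool from outside, world axes, zero at the start; "moment": the same for the moment, N m; "gripper_width": opening from 0.0 (shut) to 1.0 (fully open); "gripper_force": force on a finger pad.
Only numpy, scipy, OpenCV 4.12 (cv2) and the standard library are available. Lean on these libraries where they do the work, as an engineer would, in place of code of your own. Each camera call takes 0.05 s, during which the arm holds its last target. There are 200 camera calls.

## Task

Take the rolling pin off the freezer box and lay it lengthwise in the middle channel of the clear ridged tray, then prise the stiff blue lid up with the scraper's blade (never with the fingers) and swing it open until it stands upright or leans back. Put every frozen dumpling from the box flat on the floor of the steamer in a single layer, lay the scraper flat back on its cork mat, and do not disturb the salt shaker, the vinegar bottle or the dipping bowl.

Things in the scene. Friction and masses are not known exactly. Their poses are not given: they have to be found in the camera images.
- box: white freezer box fixed to the table, outside 130 (its x) x 240 (its y) x 70 mm high, walls and floor 5 mm. Origin at the centre of its underside, x towards the hinge side, -x is its front. A 170 mm wide, 6 mm thick white ledge sticks out 35 mm from the front wall (to x = -100 mm); its top is 63 mm above the table, 7 mm below the lid's overhanging lip
- lid (a joint): hinge of the blue lid, rad: 0 shut, grows as the front edge rises, stop at 1.9 (leaning back past upright). Stiff hinge (0.3 N m of friction): it stays where it is left; about 3 to 4 N at the lip raise it
- lid_hinge (a point): middle of the lid's hinge axis (which runs along the box's y), 70 mm above the table at box x = +65 mm; turns with the lid. The blue lid panel, 146 x 242 x 6 mm, runs from here along this frame's -x (the box's -x when shut), its underside level with the axis
- lid_lip (a point): middle of the lid's front lower edge, 146 mm from the hinge axis; the lip overhangs the front wall by 16 mm and ends 19 mm short of the ledge's outer edge
- pin: short maple rolling pin: barrel 40 mm diameter x 140 mm, with a 32 mm long 18 mm thick handle at each end (204 mm in all). Origin at its middle on its axis, x along its length. About 170 g. Lies on the shut lid at first, its axis 20 mm above the lid's top (which is 76 mm above the table)
- tray: clear acrylic dumpling tray fixed to the table, 240 (its x) x 100 mm, floor 4 mm thick with four ridges 5 mm wide and 5 mm high along its x at y = -47, -26, 26 and 47 mm. Origin at the centre of its underside. The middle channel is 47 mm wide
- scraper: thin-bladed scraper. Origin on the underside at its balance point; x towards the blade tip. Dark wooden handle 22 mm wide, 26 mm high, from x = -72 to 28 mm; flat steel blade 50 mm wide, 3 mm thick, level with the underside, from x = 28 to the tip at x = 108 mm. About 110 g. Lies flat on the cork mat
- mat: cork mat fixed to the table, 240 (its x) x 110 x 4 mm, origin at the centre of its underside
- steamer: round stainless steamer insert, loose, 0.4 kg: flat perforated floor 4 mm thick, inner radius about 100 mm at the floor, outer radius 118 mm at the rim, 40 mm high, with two small loops at the rim (136 mm out). Origin at the centre of its underside
- dumpling1: frozen dumpling, rigid, cream coloured: body 70 x 34 mm and 19 mm high with an upright pleat along its top, 60 mm long, 12 mm thick, 18 mm high (36 mm in all). Origin at its middle, 18 mm above its underside; x along its length, z up through the pleat. About 45 g. Grip it by the pleat. Lies on the box's floor in a row of up to four, 48 mm apart along the box's y; may be absent
- dumpling2: frozen dumpling, rigid, cream coloured: body 70 x 34 mm and 19 mm high with an upright pleat along its top, 60 mm long, 12 mm thick, 18 mm high (36 mm in all). Origin at its middle, 18 mm above its underside; x along its length, z up through the pleat. About 45 g. Grip it by the pleat. Lies on the box's floor in a row of up to four, 48 mm apart along the box's y; may be absent
- dumpling3: frozen dumpling, rigid, cream coloured: body 70 x 34 mm and 19 mm high with an upright pleat along its top, 60 mm long, 12 mm thick, 18 mm high (36 mm in all). Origin at its middle, 18 mm above its underside; x along its length, z up through the pleat. About 45 g. Grip it by the pleat. Lies on the box's floor in a row of up to four, 48 mm apart along the box's y; may be absent
- dumpling4: frozen dumpling, rigid, cream coloured: body 70 x 34 mm and 19 mm high with an upright pleat along its top, 60 mm long, 12 mm thick, 18 mm high (36 mm in all). Origin at its middle, 18 mm above its underside; x along its length, z up through the pleat. About 45 g. Grip it by the pleat. Lies on the box's floor in a row of up to four, 48 mm apart along the box's y; may be absent
- salt: glass salt shaker with steel twist cap, 48 mm diameter, 82 mm high; origin under its centre; bystander
- vinegar: amber vinegar bottle, 64 mm diameter, 170 mm high; origin under its centre; bystander
- dish: blue ceramic dipping bowl, 100 mm diameter, 35 mm high; origin under its centre; bystander
Not all that is in view belongs to the job. Of the things like the pin, leave any that is pink, red or yellow; of the rest the larger one is meant.

How it is judged:
By the outcome, as a careful person would: the job done as asked, in the order asked, and still so for the second after the job is handed in, with the robot touching nothing.
Of dumpling1, dumpling2, dumpling3, dumpling4 only 2 to 4 are there at a start; the rules pass over those that are not, and their reading is None.
At some moment in a run one of scraper, steamer may be knocked a few centimetres aside while the robot is not near it.
Once in a run the grip may slacken for a moment while it holds something.
It also fails if it takes over 210 s, if anything falls off the work surface, if the arm or the gripper's body presses on something with over 40 N, if the wrist force passes 120 N, or if a joint passes its speed limit or range.

## Working session

There is one attempt and no reset: what is moved stays moved. The work goes in short steps, Python scripts to look and compute and a tool call to move; the robot and the scene stay as the last step left them, time stands still between calls to the robot, and variables do not carry over. Pictures are saved under pics/ and viewed, at most 14 in all, crops included, and the job is handed in when it is done.

Besides the shell and the picture viewer there is one more tool, called by a JSON object that holds its "api" and its "payload". drive_tool: Moves the arm, as the interface text tells. Its arguments: {"type":"object","properties":{"rows":{"type":"array"},"grip_force":{"type":"number"}},"required":["rows"]}

```bash
ls; mkdir -p pics; python3 - <<'E'
from station import sense,camera,hold_point_z
import cv2,numpy as np
print(sense(),hold_point_z)
for n in("scene","top"):
    c=camera(n);cv2.imwrite(f"pics/{n}0.png",c["frame"]);print(n,c["mtx"],c["R"],c["t"]); np.savez(f"pics/{n}0.npz",**c)
E
```

```text
pics
{'t': 0.0, 'qpos': array([-1.28920319,  0.68999544, -0.19454494,  1.56634712,  0.1572899 ,
        0.90251534, -0.21510354]), 'joint_velocities': array([-0.00029528, -0.001776  , -0.0005951 ,  0.00071928, -0.00011782,
       -0.00034302,  0.00032072]), 'effort': array([-1.03846944e-04, -5.27562475e+01, -1.26677748e+00, -1.53435749e+01,
       -5.25821478e-02,  6.32885683e-03,  1.73743510e-04]), 'tool_pos': array([0.15316345, 0.60527813, 0.23790286]), 'eef_rot': array([-3.88068181e-01, -3.11740818e+00,  2.93487974e-03]), 'ft_force': array([-0.38064709, -0.77331374,  0.55542405]), 'moment': array([-0.01169053,  0.0229472 , -0.00785349]), 'gripper_force': 0.0, 'gripper_width': 0.9959912728350957} 0.0187
scene [[445.2918734    0.         284.62244199]
 [  0.         445.2918734  205.83070975]
 [  0.           0.           1.        ]] [[-0.63829729  0.76978031  0.00385248]
 [ 0.49877389  0.41738197 -0.75961628]
 [-0.58634561 -0.4829395  -0.6503601 ]] [ 0.3034864  -0.16927208  1.52395988]
top [[456.82405449   0.         274.022808  ]
 [  0.         456.82405449 211.66259033]
 [  0.           0.           1.        ]] [[ 1.26908300e-02 -9.99912399e-01  3.76005486e-03]
 [-9.72180643e-01 -1.32182603e-02 -2.33859093e-01]
 [ 2.33888308e-01 -6.87586541e-04 -9.72263229e-01]] [-0.01527668  0.51135001  1.33764155]
```

View pics/scene0.png

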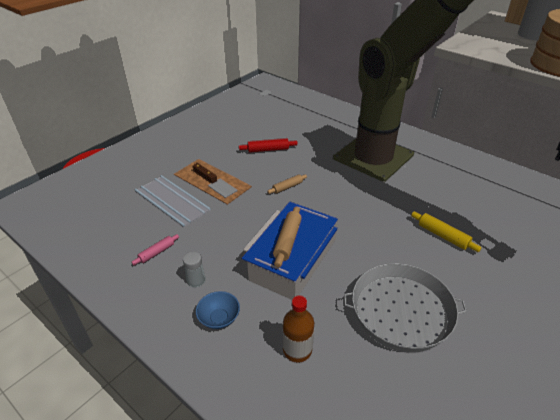

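View pics/top0.png

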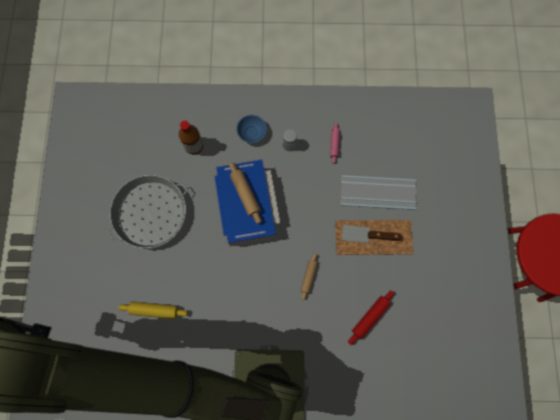

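The scene view shows the pin on the blue lid, about (288,237), with the ledge towards the tray. In the top view the lid is at (246,201), pin (246,193), tray (378,192), mat (374,238) with the scraper (blade left at 355,234), steamer (150,212), vinegar (190,137), dish (252,129) and salt (290,140). The decoy pins are at (310,277), pink, red and yellow.

```bash
cat > h.py <<'E'
from station import sense,camera,hold_point_z
import cv2,numpy as np
from scipy.spatial.transform import Rotation as Ro
def ray(c,uv,z):
    uv=np.atleast_2d(uv).astype(float);d=np.c_[uv,np.ones(len(uv))]@np.linalg.inv(c["mtx"]).T@c["R"]
    o=-c["R"].T@c["t"];return o+d*((z-o[2])/d[:,2])[:,None]
def mask(c,lo,hi,roi):
    hsv=cv2.cvtColor(c["frame"],cv2.COLOR_BGR2HSV);m=cv2.inRange(hsv,np.array(lo),np.array(hi))
    k=np.zeros_like(m);x0,y0,x1,y1=roi;k[y0:y1,x0:x1]=m[y0:y1,x0:x1];return k
def pts(m):
    v,u=np.nonzero(m);return np.c_[u,v]
def cloud(c,m):
    v,u=np.nonzero((m>0)&(c["range_z"]>0));z=c["range_z"][v,u]
    P=(np.c_[u,v,np.ones(len(u))]@np.linalg.inv(c["mtx"]).T)*z[:,None];return (P-c["t"])@c["R"]
def rect(P):
    (cx,cy),(w,h),a=cv2.minAreaRect((P[:,:2]*1000).astype(np.float32));
    if w<h:w,h,a=h,w,a+90
    return np.round([cx,cy,w,h,(a+90)%180-90],1)
def pose():
    s=sense();return s,s["tool_pos"],Ro.from_rotvec(s["eef_rot"])
E
python3 - <<'E'
from h import *
c=dict(np.load("pics/top0.npz"))
hsv=cv2.cvtColor(c["frame"],cv2.COLOR_BGR2HSV)
for n,(u,v) in dict(lid=(232,215),pin=(246,193),mat=(343,248),blade=(355,234),handle=(378,236),tray=(378,190),ridge=(378,180),led=(274,200),table=(300,220),st=(150,230)).items(): print(n,hsv[v,u],np.round(cloud(c,np.eye(1)[[0]] if 0 else (lambda m:(m.__setitem__((v,u),1),m)[1])(np.zeros(c["range_z"].shape)))*1000))
big=lambda m:(lambda n,l,s,_:(l==1+np.argmax(s[1:,4])).astype(np.uint8))(*cv2.connectedComponentsWithStats(m))
m=mask(c,(105,120,40),(125,255,255),(205,150,285,250));P=ray(c,pts(m),.076);print("lid",m.sum()/255,rect(P))
m=big(mask(c,(8,60,60),(22,200,255),(225,155,270,230)));print("pin",rect(ray(c,pts(m),.096)),np.percentile(cloud(c,m)[:,2],[50,98]))
m=mask(c,(3,80,30),(25,255,255),(325,210,425,265));print("mat",rect(ray(c,pts(big(cv2.morphologyEx(m,cv2.MORPH_CLOSE,np.ones((15,15))))),.004)))
# cloud regions
a=np.zeros(c["range_z"].shape,np.uint8);a[165:260,95:205]=1;Q=cloud(c,a);R=Q[(Q[:,2]>.033)&(Q[:,2]<.05)];
(cc,r)=cv2.minEnclosingCircle((R[:,:2]*1000).astype(np.float32));print("steamer",cc,r,len(R))
a[:]=0;a[165:215,330:425]=1;Q=cloud(c,a);R=Q[Q[:,2]>.0025];print("tray",rect(R),np.percentile(R[:,2],[5,50,95]),len(R))
for s in ("top","scene"):
  c=dict(np.load(f"pics/{s}0.npz"));cv2.imwrite(f"pics/z{s}.png",cv2.resize(c["frame"][120:270,200:430] if s=="top" else c["frame"][140:300,110:350],None,fx=3.3,fy=3.3,interpolation=cv2.INTER_CUBIC))
E
```

```text
lid [109 206 115] [[496. 118.  74.]]
pin [ 18 119 135] [[555.  76. 112.]]
mat [ 15 136 124] [[ 411. -225.    7.]]
blade [ 40  13 116] [[ 455. -264.    9.]]
handle [ 15 167  67] [[ 445. -331.   33.]]
tray [ 45   4 117] [[ 601. -343.    7.]]
ridge [ 60   4 116] [[ 635. -345.    4.]]
led [ 23  24 139] [[547.  -8.  64.]]
table [ 45  10 106] [[499. -92.   2.]]
st [ 48  11 111] [[460. 381.   6.]]
lid 2886.0 [542.1  83.9 240.7 154.8  10.8]
pin [563.4  81.5 204.1  35.8  25.8] [0.11238468 0.12046122]
mat [ 447.8 -322.9  239.5  108.7  -89.2]
steamer (515.17333984375, 383.4346618652344) 135.79762268066406 432
tray [ 603.7 -342.3  312.   166.9  -89.2] [0.00280762 0.00555756 0.01193204] 2527
```

View pics/ztop.png

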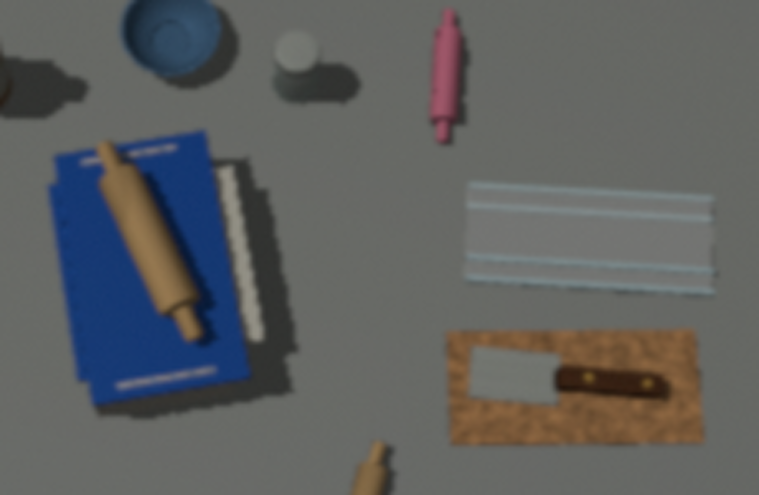

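The crop shows tray corners at (467,181), (714,195), (714,293), (465,280) in crop pixels. It also shows the blade at (470..560,347..404), the handle end at (668,386), the lid front edge from (207,131) to (248,376), and the ledge to the right of it.

```bash
python3 - <<'E'
from h import *
c=dict(np.load("pics/top0.npz"))
w=lambda p,z:np.round(ray(c,np.array(p)/3.3+[200,120]-.35,z)*1000,1)[:,:2]
t=w([(467,181),(714,195),(714,293),(465,280)],.009);print("tray",t.tolist(),t.mean(0))
mid=(t[1]+t[2]-t[0]-t[3])/2;print(np.linalg.norm(mid),np.degrees(np.arctan2(mid[1],mid[0])))
r=w([(467,205),(714,218),(714,271),(465,258)],.009);print("inner ridges",r.tolist(),r.mean(0))
b=w([(472,347),(470,398),(558,404),(560,352)],.007);print("blade",b.tolist(),b.mean(0))
print("handle",w([(558,378),(667,387)],.03).tolist())
f=w([(207,131),(248,376)],.076);print("front edge",f.tolist(),np.linalg.norm(f[1]-f[0]),f.mean(0))
print("ledge",w([(233,165),(263,340)],.063).tolist())
k=w([(57,157),(97,403)],.076);print("back tabs",k.tolist())
print("pin ends",w([(107,150),(193,333)],.096).tolist())
print("salt base",w([(292,90)],.0).tolist(),"dish",w([(171,35)],.03).tolist())
m=mask(c,(8,100,40),(22,200,255),(325,215,425,260));
# lid seen from scene
s=dict(np.load("pics/scene0.npz"))
m=mask(s,(105,120,40),(125,255,255),(240,195,345,300));print("lid scene",rect(ray(s,pts(m),.076)))
m=mask(s,(8,60,80),(22,200,255),(270,205,303,268));print("pin scene",rect(ray(s,pts(m),.096)))
m=mask(s,(3,80,30),(25,255,255),(170,155,255,205));print("mat scene",rect(ray(s,pts(cv2.morphologyEx(m,cv2.MORPH_CLOSE,np.ones((15,15)))),.004)))
p,R=pose()[1:];print(R.as_matrix())
E
```

```text
tray [[650.8, -224.7], [639.8, -466.8], [540.7, -460.9], [550.3, -220.6]] [ 595.4  -343.25]
241.41982105866947 -92.44522470401226
inner ridges [[626.2, -224.2], [616.2, -465.4], [562.6, -462.2], [572.4, -221.1]] [ 594.35  -343.225]
blade [[484.6, -226.2], [435.1, -223.2], [430.4, -306.7], [480.9, -310.4]] [ 457.75  -266.625]
handle [[451.1, -302.7], [443.9, -404.6]]
front edge [[674.7, 29.8], [440.4, -11.7]] 237.9469268555491 [557.55   9.05]
ledge [[645.8, 4.9], [476.7, -25.2]]
back tabs [[647.0, 170.1], [413.8, 124.2]]
pin ends [[647.6, 121.5], [475.2, 38.3]]
salt base [[747.2, -52.5]] dish [[791.6, 68.6]]
lid scene [544.4  87.4 242.9 159.8  10.7]
pin scene [560.   79.1 213.8  38.4  26. ]
mat scene [ 449.6 -322.2  242.7  111.3  -88.6]
[[-9.69476950e-01  2.45182339e-01 -2.51652620e-04]
 [ 2.45182422e-01  9.69475630e-01 -1.60682136e-03]
 [-1.49993138e-04 -1.61947707e-03 -9.99998677e-01]]
```

View pics/zscene.png

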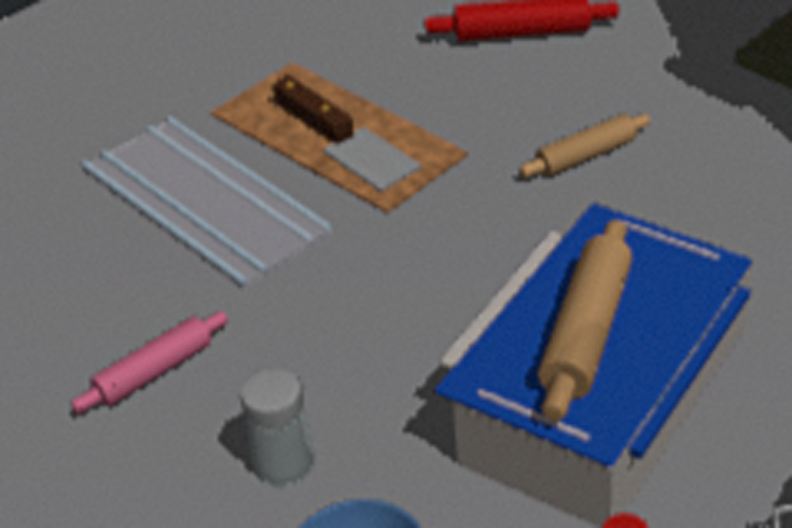

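{"api": "drive_tool", "payload": {"rows": [[0,0,0,0,0,0.122,1],[0,0,0,0,0,0.122,1],[0,0,0,0,0,0.122,1],[0,0,0,0,0,0.122,1],[0,0,0,0,0,0.122,1],[0,0,0,0,0,0.122,1],[0,0,0,0,0,0.122,1],[0,0,0,0,0,0.122,1],[0,0,0,0,0,0.122,1],[0,0,0,0,0,0.122,1]]}}

```text
t: 0.93
tool_pos: [0.1531, 0.6056, 0.2383]
eef_rot: [2.111, 2.326, -0.001]
ft_force: [-0.3, 0.4, 0.5]
gripper_width: 0.999
gripper_force: 0.0
```

{"api": "drive_tool", "payload": {"rows": [[0,0,0,0,0,0.122,1],[0,0,0,0,0,0.122,1],[0,0,0,0,0,0.122,1],[0,0,0,0,0,0.122,1],[0,0,0,0,0,0.122,1],[0,0,0,0,0,0.122,1],[0,0,0,0,0,0.122,1],[0,0,0,0,0,0.122,1],[0,0,0,0,0,0.122,1],[0,0,0,0,0,0.122,1],[0,0,0,0,0,0,1],[0,0,0,0,0,0,1]]}}

```text
t: 1.93
tool_pos: [0.153, 0.6057, 0.2382]
eef_rot: [3.059, 0.712, -0.0]
ft_force: [-0.5, 0.2, 0.4]
gripper_width: 0.997
gripper_force: 0.0
```

```bash
cat >> h.py <<'E'
def plan(x,y,z,psi):
    """target TCP mm, yaw of tool y deg, tool down: print turn (tool frame) and shift in tool frame"""
    s,p,R=pose();a=np.radians(psi);T=np.c_[[-np.sin(a),np.cos(a),0],[np.cos(a),np.sin(a),0],[0,0,-1.]]
    d=np.array([x,y,z])-p*1000
    print("t",round(s["t"],1),"p",np.round(p*1000,1),"turn",np.round((R.inv()*Ro.from_matrix(T)).as_rotvec(),3),"shift now cm",np.round(R.inv().apply(d)/10,2),"shift after turn cm",np.round(T.T@d/10,2),"F",np.round(s["ft_force"],1),"w",round(s["gripper_width"],3),"q",np.round(s["qpos"],2))
E
python3 -c "
from h import *
plan(562,80.5,150,-64.2)"
```

```text
t 1.9 p [153.  605.7 238.2] turn [0.001 0.    0.007] shift now cm [13.51 65.18  8.88] shift after turn cm [13.97 65.09  8.82] F [-0.5  0.2  0.4] w 0.997 q [-1.67  0.74  0.52  1.59 -0.43  0.93 -2.12]
```

{"api": "drive_tool", "payload": {"rows": [[0.6,2.9,0.2,0,0,0,1],[0.6,2.9,0.2,0,0,0,1],[0.6,2.9,0.2,0,0,0,1],[0.6,2.9,0.2,0,0,0,1],[0.6,2.9,0.2,0,0,0,1],[0.6,2.9,0.2,0,0,0,1],[0.6,2.9,0.2,0,0,0,1],[0.6,2.9,0.2,0,0,0,1],[0.6,2.9,0.2,0,0,0,1],[0.6,2.9,0.2,0,0,0,1],[0.6,2.9,0.2,0,0,0,1]]}}

```text
t: 2.85
tool_pos: [0.3531, 0.347, 0.2168]
eef_rot: [-3.059, -0.713, -0.0]
ft_force: [-0.1, 0.2, 0.9]
gripper_width: 1.001
gripper_force: 0.0
```

{"api": "drive_tool", "payload": {"rows": [[0.6,2.9,0.4,0,0,0,1],[0.6,2.9,0.4,0,0,0,1],[0.6,2.9,0.4,0,0,0,1],[0.6,2.9,0.4,0,0,0,1],[0.6,2.9,0.4,0,0,0,1],[0.6,2.9,0.4,0,0,0,1],[0.6,2.9,0.4,0,0,0,1],[0.6,2.9,0.4,0,0,0,1],[0.6,2.9,0.4,0,0,0,1],[0.6,2.9,0.4,0,0,0,1],[0.6,2.9,0.4,0,0,0,1],[0,0,0,0,0,0,1]]}}

```text
t: 3.85
tool_pos: [0.5553, 0.0833, 0.1727]
eef_rot: [3.058, 0.698, 0.005]
ft_force: [1.1, -0.5, -0.1]
gripper_width: 0.999
gripper_force: 0.0
```

```bash
python3 -c "
from h import *
plan(562,80.5,85,-64.2)"
```

```text
t 3.9 p [555.3  83.3 172.7] turn [ 0.006 -0.002 -0.002] shift now cm [0.46 0.49 8.78] shift after turn cm [0.48 0.54 8.77] F [ 1.1 -0.5 -0.1] w 0.999 q [-0.42  0.72  0.32  1.84 -0.35  0.63 -1.02]
```

{"api": "drive_tool", "payload": {"rows": [[0.1,0.1,1.0,0,0,0,1],[0.1,0.1,1.0,0,0,0,1],[0.1,0.1,1.0,0,0,0,1],[0.1,0.1,1.0,0,0,0,1],[0.1,0.1,1.0,0,0,0,1],[0,0,0,0,0,0,1],[0,0,0,0,0,0,1],[0,0,0,0,0,0,1]]}}

```text
t: 4.52
tool_pos: [0.5583, 0.0883, 0.1227]
eef_rot: [3.061, 0.707, 0.0]
ft_force: [-0.1, -0.9, -0.3]
gripper_width: 1.004
gripper_force: 0.0
```

```bash
python3 -c "
from h import *
plan(562,80.5,85,-64.2)
c=camera('top');cv2.imwrite('pics/a1.png',cv2.resize(c['frame'][120:270,170:360],None,fx=3,fy=3))"
```

```text
t 4.5 p [558.3  88.3 122.7] turn [ 0.    -0.     0.004] shift now cm [-0.01  0.86  3.77] shift after turn cm [-0.01  0.86  3.77] F [-0.1 -0.9 -0.3] w 1.004 q [-0.39  0.8   0.27  1.86 -0.38  0.53 -0.99]
```

View pics/a1.png

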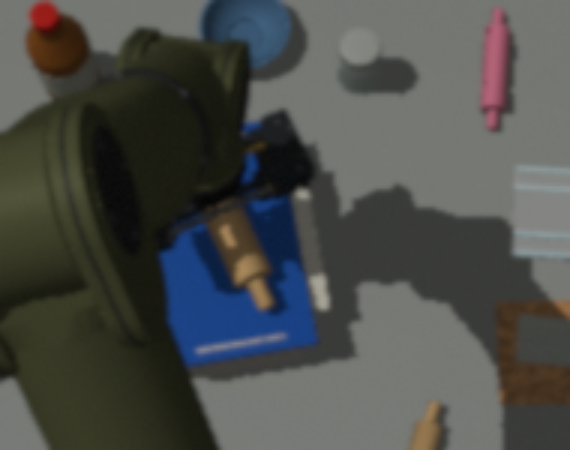

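The picture shows the gripper straddling the pin's far half at about (250,190) in the crop, aligned with the barrel. I'll shift, go down and close.

{"api": "drive_tool", "payload": {"rows": [[0,0.43,0,0,0,0,1],[0,0.43,0,0,0,0,1],[0,0,0.8,0,0,0,1],[0,0,0.8,0,0,0,1],[0,0,0.8,0,0,0,1],[0,0,0.8,0,0,0,1],[0,0,0.55,0,0,0,1],[0,0,0,0,0,0,1],[0,0,0,0,0,0,1],[0,0,0,0,0,0,1]]}}

```text
t: 5.4
tool_pos: [0.5622, 0.0804, 0.0853]
eef_rot: [-3.061, -0.707, -0.0]
ft_force: [0.8, 0.6, 0.2]
gripper_width: 1.0
gripper_force: 0.0
```

{"api": "drive_tool", "payload": {"rows": [[0,0,0,0,0,0,0.2],[0,0,0,0,0,0,0.2],[0,0,0,0,0,0,0.2],[0,0,0,0,0,0,0.2],[0,0,0,0,0,0,0.2],[0,0,0,0,0,0,0.2],[0,0,0,0,0,0,0.2],[0,0,0,0,0,0,0.2],[0,0,0,0,0,0,0.2],[0,0,0,0,0,0,0.2],[0,0,0,0,0,0,0.2],[0,0,0,0,0,0,0.2]], "grip_force": 35}}

```text
t: 6.4
tool_pos: [0.562, 0.0805, 0.0852]
eef_rot: [-3.061, -0.707, 0.0]
ft_force: [-0.3, 0.5, 1.0]
gripper_width: 0.447
gripper_force: 35.0
```

```bash
python3 -c "
from h import *
plan(562,80.5,85,-64.2)"
```

```text
t 6.4 p [562.   80.5  85.2] turn [-0.    -0.     0.004] shift now cm [-0.   -0.01  0.02] shift after turn cm [-0.   -0.01  0.02] F [-0.3  0.5  1. ] w 0.447 q [-0.36  0.86  0.23  1.87 -0.4   0.46 -0.96]
```

{"api": "drive_tool", "payload": {"rows": [[0,0,-1,0,0,0,0.2],[0,0,-2,0,0,0,0.2],[0,0,-2,0,0,0,0.2],[0,0,-2,0,0,0,0.2],[0,0,-1,0,0,0,0.2],[0,0,0,0,0,-0.12,0.2],[0,0,0,0,0,-0.12,0.2],[0,0,0,0,0,-0.12,0.2],[0,0,0,0,0,-0.12,0.2],[0,0,0,0,0,-0.12,0.2],[0,0,0,0,0,-0.12,0.2],[0,0,0,0,0,-0.12,0.2]]}}

```text
t: 7.4
tool_pos: [0.5617, 0.0801, 0.1651]
eef_rot: [-2.501, -1.901, 0.001]
ft_force: [0.3, -1.0, -3.2]
gripper_width: 0.447
gripper_force: 35.0
```

{"api": "drive_tool", "payload": {"rows": [[0,0,0,0,0,-0.12,0.2],[0,0,0,0,0,-0.115,0.2],[-2.6,0.3,0,0,0,0,0.2],[-2.6,0.3,0,0,0,0,0.2],[-2.6,0.3,0,0,0,0,0.2],[-2.6,0.3,0,0,0,0,0.2],[-2.6,0.3,0,0,0,0,0.2],[-2.6,0.3,0,0,0,0,0.2],[-2.6,0.3,0,0,0,0,0.2],[-2.6,0.3,0,0,0,0,0.2],[-2.6,0.3,0,0,0,0,0.2],[-2.6,0.3,0,0,0,0,0.2]]}}

```text
t: 8.4
tool_pos: [0.5805, -0.1822, 0.165]
eef_rot: [-2.267, -2.173, 0.001]
ft_force: [-0.3, -0.1, -1.9]
gripper_width: 0.447
gripper_force: 35.0
```

{"api": "drive_tool", "payload": {"rows": [[-2.6,0.3,0,0,0,0,0.2],[-2.6,0.3,0,0,0,0,0.2],[-2.6,0.3,0,0,0,0,0.2],[-2.6,0.3,0,0,0,0,0.2],[-2.6,0.3,0,0,0,0,0.2],[-1.5,0.2,0,0,0,0,0.2],[0,0,0,0,0,0,0.2],[0,0,0,0,0,0,0.2],[0,0,0,0,0,0,0.2]]}}

```text
t: 9.15
tool_pos: [0.5919, -0.3243, 0.1648]
eef_rot: [-2.265, -2.174, -0.001]
ft_force: [0.2, 0.4, -1.8]
gripper_width: 0.445
gripper_force: 35.0
```

```bash
python3 -c "
from h import *
plan(595,-343,14,-2.4)
c=camera('top');cv2.imwrite('pics/a2.png',cv2.resize(c['frame'][140:280,290:450],None,fx=3.5,fy=3.5));np.savez('pics/a2.npz',**c)"
```

```text
t 9.2 p [ 591.9 -324.3  164.8] turn [-0.001 -0.002  0.001] shift now cm [-1.88  0.4  15.07] shift after turn cm [-1.85  0.39 15.08] F [ 0.2  0.4 -1.8] w 0.445 q [ 0.48  0.84 -0.08  1.47  0.08  0.84  0.33]
```

View pics/a2.png

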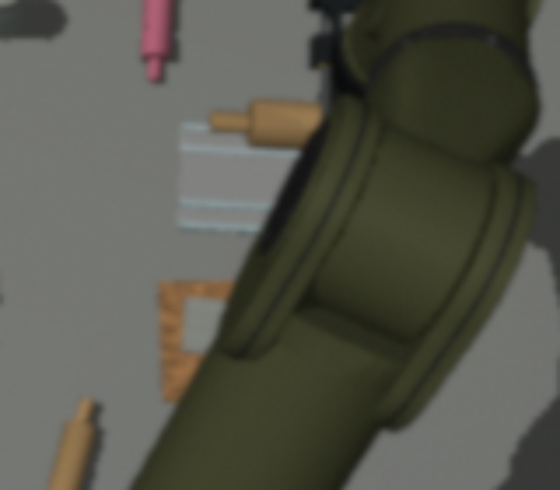

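The pin is held level above the tray; its visible end is at (210,121) in the crop. Now I lower it and release it just above the floor.

{"api": "drive_tool", "payload": {"rows": [[-0.9,0.2,0,0,0,0,0.2],[-0.95,0.2,0,0,0,0,0.2],[0,0,2,0,0,0,0.2],[0,0,2,0,0,0,0.2],[0,0,2,0,0,0,0.2],[0,0,2,0,0,0,0.2],[0,0,2,0,0,0,0.2],[0,0,2,0,0,0,0.2],[0,0,1,0,0,0,0.2],[0,0,0,0,0,0,0.2],[0,0,0,0,0,0,0.2],[0,0,0,0,0,0,0.2]]}}

```text
t: 10.2
tool_pos: [0.5963, -0.3457, 0.0365]
eef_rot: [2.266, 2.172, 0.001]
ft_force: [-0.4, 0.0, -2.2]
gripper_width: 0.452
gripper_force: 3.5
```

```bash
python3 -c "
from h import *
plan(595,-343,14,-2.4)
c=dict(np.load('pics/a2.npz'))
print('pin end at z.176',ray(c,np.array([[210,121]])/3.5+[290,140],.176), 'tray corner chk',ray(c,np.array([[182,124],[180,229]])/3.5+[290,140],.009))"
```

```text
t 10.2 p [ 596.3 -345.7   36.5] turn [ 0.002  0.001 -0.   ] shift now cm [ 0.26 -0.14  2.25] shift after turn cm [ 0.26 -0.14  2.25] F [-0.4  0.  -2.2] w 0.452 q [ 0.49  1.02 -0.07  1.48  0.1   0.64  0.33]
pin end at z.176 [[ 0.59576988 -0.22428606  0.176     ]] tray corner chk [[ 0.64770123 -0.22735258  0.009     ]
 [ 0.54730632 -0.22330922  0.009     ]]
```

{"api": "drive_tool", "payload": {"rows": [[0,0,0,0,0,0,0.2],[0,0,0,0,0,0,0.2],[0,0,0,0,0,0,0.2],[0,0,0,0,0,0,0.2],[0,0,0,0,0,0,0.2],[0,0,0,0,0,0,0.2],[0,0,0,0,0,0,0.2],[0,0,0,0,0,0,0.2],[0,0,0,0,0,0,0.2],[0,0,0,0,0,0,0.2]], "grip_force": 35}}

```text
t: 11.03
tool_pos: [0.5952, -0.3449, 0.0351]
eef_rot: [-2.268, -2.174, -0.0]
ft_force: [-0.3, 0.3, -2.2]
gripper_width: 0.443
gripper_force: 35.0
```

```bash
python3 -c "
from h import *
plan(595,-343,14,-2.4);print(sense()['gripper_force'])
c=camera('scene');cv2.imwrite('pics/a3.png',cv2.resize(c['frame'][130:270,110:300],None,fx=3.5,fy=3.5))"
```

```text
t 11.0 p [ 595.2 -344.9   35.1] turn [-0. -0. -0.] shift now cm [ 0.19 -0.03  2.11] shift after turn cm [ 0.19 -0.03  2.11] F [-0.3  0.3 -2.2] w 0.443 q [ 0.49  1.03 -0.07  1.48  0.1   0.64  0.33]
34.99965727329254
```

View pics/a3.png

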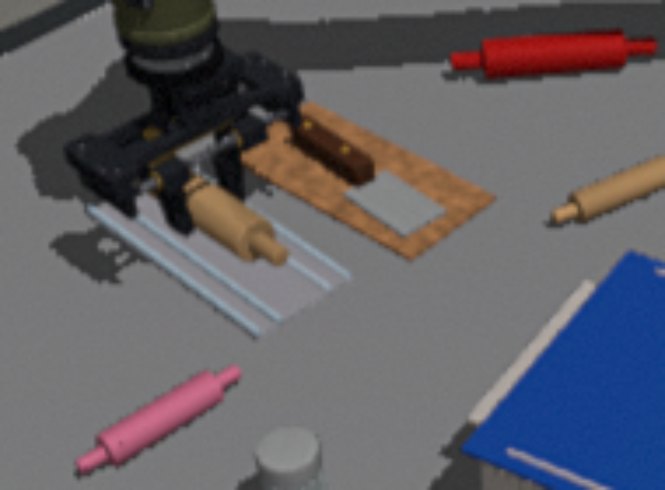

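The pin is held again, possibly pitched a little towards (270,250). I'll lower it in small steps and watch the force.

{"api": "drive_tool", "payload": {"rows": [[0.2,0,0.5,0,0,0,0.2],[0,0,0.5,0,0,0,0.2],[0,0,0.3,0,0,0,0.2],[0,0,0.2,0,0,0,0.2],[0,0,0.2,0,0,0,0.2],[0,0,0.2,0,0,0,0.2],[0,0,0,0,0,0,0.2],[0,0,0,0,0,0,0.2]]}}

```text
t: 11.75
tool_pos: [0.5953, -0.3429, 0.0161]
eef_rot: [-2.268, -2.174, -0.0]
ft_force: [0.6, 0.2, -1.7]
gripper_width: 0.443
gripper_force: 35.0
```

{"api": "drive_tool", "payload": {"rows": [[0,0,0.1,0,0,0,0.2],[0,0,0.1,0,0,0,0.2],[0,0,0,0,0,0,0.2],[0,0,0,0,0,0,0.5],[0,0,0,0,0,0,0.5],[0,0,0,0,0,0,0.6],[0,0,0,0,0,0,0.6],[0,0,0,0,0,0,0.7],[0,0,0,0,0,0,0.7],[0,0,0,0,0,0,0.8],[0,0,0,0,0,0,0.8],[0,0,0,0,0,0,0.8]]}}

```text
t: 12.75
tool_pos: [0.5953, -0.3429, 0.0142]
eef_rot: [-2.268, -2.174, -0.0]
ft_force: [-0.3, 0.1, 0.3]
gripper_width: 0.798
gripper_force: 0.0
```

{"api": "drive_tool", "payload": {"rows": [[0,0,-1,0,0,0,0.8],[0,0,-1,0,0,0,0.8],[0,0,-2,0,0,0,0.8],[0,0,-2,0,0,0,0.8],[0,0,-2,0,0,0,0.8],[0,0,-2,0,0,0,0.8],[0,0,-2,0,0,0,0.8],[0,0,-1,0,0,0,0.8],[0,0,0,0,0,0,0.8]]}}

```text
t: 13.5
tool_pos: [0.5972, -0.344, 0.1479]
eef_rot: [2.264, 2.17, 0.003]
ft_force: [-0.8, 0.3, -0.4]
gripper_width: 0.798
gripper_force: 0.0
```

```bash
python3 -c "
from h import *
c=camera('scene');np.savez('pics/a4.npz',**c)
m=mask(c,(8,60,60),(22,200,255),(110,150,230,240))
for z in (.024,):
  cs,_=cv2.findContours(m,0,2)
  for k in cs:
    if len(k)>20: print(rect(ray(c,k[:,0],z)))
plan(454,-320,60,-2.4)
cv2.imwrite('pics/a4.png',cv2.resize(c['frame'][130:270,110:300],None,fx=3.5,fy=3.5))"
```

```text
[ 595.2 -345.1  217.1   44.7   87.5]
[ 465.7 -302.   236.2  112.2  -88.2]
t 13.6 p [ 596.1 -343.4  145.9] turn [ 0.003  0.001 -0.   ] shift now cm [  1.75 -14.32   8.54] shift after turn cm [  1.74 -14.3    8.59] F [ 0.7  0.3 -0.3] w 0.802 q [ 0.5   0.88 -0.08  1.44  0.08  0.82  0.34]
```

View pics/a4.png

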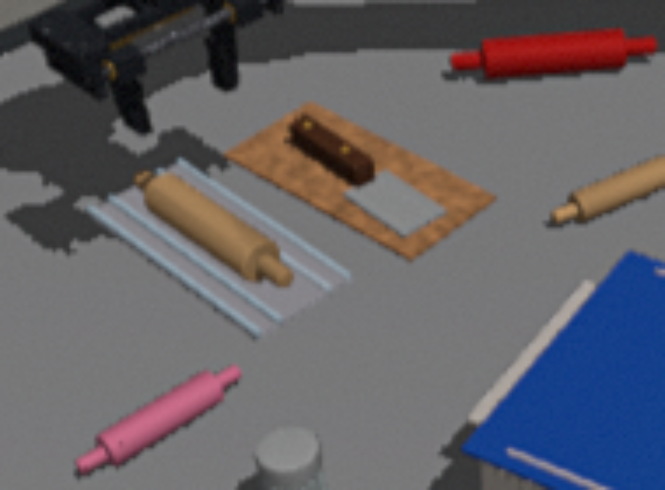

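The pin lies in the middle channel (centre 595,-345, 87.5°). I'll check where the scraper is now.

```bash
python3 -c "
from h import *
for f in ('scene0','a4'):
  c=dict(np.load(f'pics/{f}.npz'))
  m=mask(c,(0,60,0),(20,255,75),(185,155,225,190));n,l,s,_=cv2.connectedComponentsWithStats(m);m=l==1+np.argmax(s[1:,4])
  P=ray(c,pts(m),.017);print(f,m.sum(),rect(P),P.mean(0)*1000)
  m=mask(c,(20,0,95),(90,40,255),(200,172,245,200));n,l,s,_=cv2.connectedComponentsWithStats(m);m=l==1+np.argmax(s[1:,4])
  P=ray(c,pts(m),.007);print(f,m.sum(),rect(P),P.mean(0)*1000)
c=dict(np.load('pics/top0.npz'))
m=mask(c,(0,100,0),(22,255,85),(362,225,410,248));n,l,s,_=cv2.connectedComponentsWithStats(m);m=l==1+np.argmax(s[1:,4])
P=ray(c,pts(m),.03);print(m.sum(),rect(P),P.mean(0)*1000)
"
```

```text
scene0 224 [ 451.8 -356.2  120.4   36.9   85.2] [ 452.35421847 -351.8425999    17.        ]
scene0 89 [ 458.5 -266.1   69.9   42.8   75.2] [ 460.83758921 -262.50499592    7.        ]
a4 214 [ 451.8 -356.2  120.4   36.9   85.2] [ 452.30050105 -352.03651383   17.        ]
a4 85 [ 462.1 -264.3   72.8   41.1  -82.6] [ 460.63126153 -261.35468269    7.        ]
253 [ 447.4 -354.4  102.4   25.7   85.9] [ 446.94979697 -354.12014008   30.        ]
```

{"api": "drive_tool", "payload": {"rows": [[0,0,0,0,0,0.031,0.8],[0.3,-2.4,0,0,0,0,0.8],[0.3,-2.4,0,0,0,0,0.7],[0.3,-2.4,0,0,0,0,0.7],[0.3,-2.4,0,0,0,0,0.7],[0.3,-2.4,0,0,0,0,0.7],[0.3,-2.4,2,0,0,0,0.7],[0,0,2,0,0,0,0.7],[0,0,2,0,0,0,0.7],[0,0,0,0,0,0,0.7],[0,0,0,0,0,0,0.7],[0,0,0,0,0,0,0.7]]}}

```text
t: 14.55
tool_pos: [0.4533, -0.3144, 0.0842]
eef_rot: [-2.301, -2.138, -0.0]
ft_force: [0.6, 0.8, 0.0]
gripper_width: 0.699
gripper_force: 0.0
```

```bash
python3 -c "
from h import *
plan(452,-321,8,-4.2)"
```

```text
t 14.6 p [ 453.3 -314.4   84.2] turn [-0. -0. -0.] shift now cm [-0.67 -0.08  7.62] shift after turn cm [-0.66 -0.08  7.62] F [0.6 0.8 0. ] w 0.699 q [ 0.56  0.83 -0.06  1.91  0.12  0.41  0.34]
```

{"api": "drive_tool", "payload": {"rows": [[-0.65,-0.1,1,0,0,0,0.7],[0,0,1.5,0,0,0,0.7],[0,0,1.5,0,0,0,0.7],[0,0,1.5,0,0,0,0.7],[0,0,1.2,0,0,0,0.7],[0,0,0.9,0,0,0,0.7],[0,0,0,0,0,0,0.7],[0,0,0,0,0,0,0.7],[0,0,0,0,0,0,0.7]]}}

```text
t: 15.3
tool_pos: [0.4519, -0.3212, 0.0087]
eef_rot: [2.3, 2.138, 0.0]
ft_force: [-0.7, 0.7, 0.3]
gripper_width: 0.704
gripper_force: 0.0
```

{"api": "drive_tool", "payload": {"rows": [[0,0,0,0,0,0,0.5],[0,0,0,0,0,0,0.4],[0,0,0,0,0,0,0.3],[0,0,0,0,0,0,0.1],[0,0,0,0,0,0,0.1],[0,0,0,0,0,0,0.1],[0,0,0,0,0,0,0.1],[0,0,0,0,0,0,0.1],[0,0,0,0,0,0,0.1],[0,0,0,0,0,0,0.1],[0,0,0,0,0,0,0.1],[0,0,0,0,0,0,0.1]], "grip_force": 55}}

```text
t: 16.3
tool_pos: [0.4516, -0.3209, 0.0083]
eef_rot: [2.301, 2.139, 0.0]
ft_force: [-0.5, 1.0, 1.0]
gripper_width: 0.242
gripper_force: 55.0
```

```bash
python3 -c "
from h import *
plan(452,-321,8,-4.2)"
```

```text
t 16.3 p [ 451.6 -320.9    8.3] turn [0. 0. 0.] shift now cm [-0.01  0.04  0.03] shift after turn cm [-0.01  0.04  0.03] F [-0.5  1.   1. ] w 0.242 q [ 0.56  0.96 -0.04  1.91  0.13  0.27  0.34]
```

{"api": "drive_tool", "payload": {"rows": [[0,0,-1,0,0,0,0.1],[0,0,-2,0,0,0,0.1],[0,0,-2,0,0,0,0.1],[0,0,-2,0,0,0,0.1],[0,0,-2,0,0,0,0.1],[0,0,0,0,0,-0.086,0.1],[0,0,0,0,0,-0.086,0.1],[0,0,0,0,0,-0.086,0.1],[0,0,0,0,0,0,0.1],[0,0,0,0,0,0,0.1],[0,0,0,0,0,0,0.1]]}}

```text
t: 17.22
tool_pos: [0.4514, -0.3208, 0.0983]
eef_rot: [-2.009, -2.415, 0.0]
ft_force: [-0.9, 0.0, -0.1]
gripper_width: 0.242
gripper_force: 55.0
```

```bash
python3 -c "
from h import *
plan(580.2,-115.4,69.3,10.6)"
```

```text
t 17.2 p [ 451.4 -320.8   98.3] turn [-0.    -0.    -0.002] shift now cm [17.86 16.4   2.9 ] shift after turn cm [17.82 16.44  2.9 ] F [-0.9  0.  -0.1] w 0.242 q [ 0.61  0.81 -0.13  1.9   0.22  0.45  0.51]
```

{"api": "drive_tool", "payload": {"rows": [[1.8,1.64,0,0,0,0,0.1],[1.8,1.64,0,0,0,0,0.1],[1.8,1.64,0,0,0,0,0.1],[1.8,1.64,0,0,0,0,0.1],[1.8,1.64,0,0,0,0,0.1],[1.8,1.64,0,0,0,0,0.1],[1.8,1.64,0,0,0,0,0.1],[1.8,1.64,0,0,0,0,0.1],[1.8,1.64,0,0,0,0,0.1],[1.6,1.64,0,0,0,0,0.1],[0,0,0,0,0,0,0.1],[0,0,0,0,0,0,0.1]]}}

```text
t: 18.22
tool_pos: [0.5805, -0.1139, 0.0981]
eef_rot: [-2.004, -2.419, -0.001]
ft_force: [0.3, -0.9, -0.6]
gripper_width: 0.241
gripper_force: 55.0
```

{"api": "drive_tool", "payload": {"rows": [[0,0,1,0,0,0,0.1],[0,0,1,0,0,0,0.1],[0,0,0.9,0,0,0,0.1],[0,0,0,0,0,0,0.1],[0,0,0,0,0,0,0.1],[0,0,0,0,0,0,0.1]]}}

```text
t: 18.72
tool_pos: [0.5798, -0.1162, 0.069]
eef_rot: [-2.007, -2.416, 0.0]
ft_force: [1.1, -0.1, -0.8]
gripper_width: 0.242
gripper_force: 55.0
```

```bash
python3 -c "
from h import *
plan(580.2,-115.4,69.3,10.6)
c=camera('scene');np.savez('pics/a5s.npz',**c);t=camera('top');np.savez('pics/a5t.npz',**t)
A=cv2.resize(c['frame'][170:300,200:350],None,fx=2.6,fy=2.6,interpolation=2);B=cv2.resize(t['frame'][140:270,210:360],None,fx=2.6,fy=2.6,interpolation=2)
cv2.imwrite('pics/a5.png',np.hstack([A,B]))"
```

```text
t 18.7 p [ 579.8 -116.2   69. ] turn [-0.    -0.    -0.001] shift now cm [ 0.07  0.05 -0.03] shift after turn cm [ 0.07  0.05 -0.03] F [ 1.1 -0.1 -0.8] w 0.242 q [ 0.16  0.88 -0.07  1.79  0.12  0.47  0.19]
```

View pics/a5.png

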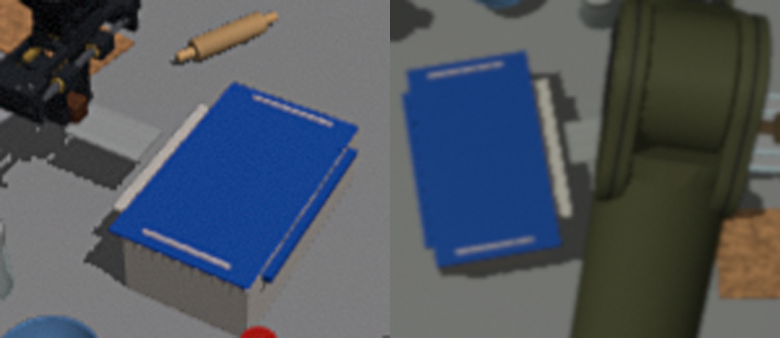

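The left half shows the blade tip edge near (150,145), just short of the ledge and centred on it, with nothing touching. I'll insert it.

{"api": "drive_tool", "payload": {"rows": [[0.5,0,0,0,0,0,0.1],[0.5,0,0,0,0,0,0.1],[0.5,0,0,0,0,0,0.1],[0.5,0,0,0,0,0,0.1],[0.5,0,0,0,0,0,0.1],[0.5,0,0,0,0,0,0.1],[0.4,0,0,0,0,0,0.1],[0.4,0,0,0,0,0,0.1],[0,0,0,0,0,0,0.1],[0,0,0,0,0,0,0.1]]}}

```text
t: 19.65
tool_pos: [0.573, -0.0782, 0.0692]
eef_rot: [2.006, 2.418, 0.0]
ft_force: [-0.2, -0.9, -1.3]
gripper_width: 0.245
gripper_force: 55.0
```

{"api": "drive_tool", "payload": {"rows": [[0.2,0,0,0,0,0,0.1],[0.2,0,0,0,0,0,0.1],[0,0,0,0,0,0,0.1],[0,0,0,0,0,0,0.1]]}}

```text
t: 19.98
tool_pos: [0.5723, -0.0744, 0.0692]
eef_rot: [-2.007, -2.417, -0.0]
ft_force: [-1.0, 0.1, -1.9]
gripper_width: 0.247
gripper_force: 55.0
```

```bash
python3 -c "
from h import *
plan(580.2,-115.4,69.3,10.6)
c=camera('scene');np.savez('pics/a6s.npz',**c)
cv2.imwrite('pics/a6.png',cv2.resize(c['frame'][170:300,200:350],None,fx=4,fy=4,interpolation=2))"
```

```text
t 20.0 p [572.3 -74.4  69.2] turn [-0. -0.  0.] shift now cm [-4.18  0.03 -0.01] shift after turn cm [-4.18  0.03 -0.01] F [-1.   0.1 -1.9] w 0.247 q [ 0.08  0.87 -0.06  1.84  0.1   0.43  0.14]
```

View pics/a6.png

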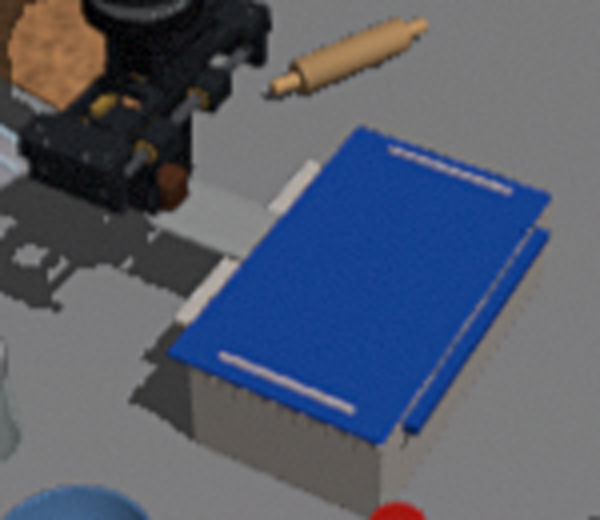

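The blade lies over the ledge and under the lip, entering at about (240,235). Now I'll lift along the lid's arc.

{"api": "drive_tool", "payload": {"rows": [[0.05,0,-0.5,0,0,0,0.1],[0.05,0,-0.5,0,0,0,0.1],[0.05,0,-0.6,0,0,0,0.1],[0.1,0,-0.6,0,0,0,0.1],[0.13,0,-0.48,0,0,0,0.1],[0.13,0,-0.48,0,0,0,0.1],[0.14,0,-0.47,0,0,0,0.1],[0.14,0,-0.47,0,0,0,0.1],[0,0,0,0,0,0,0.1],[0,0,0,0,0,0,0.1]], "grip_force": 60}}

```text
t: 20.87
tool_pos: [0.5711, -0.066, 0.1106]
eef_rot: [2.006, 2.417, 0.002]
ft_force: [0.2, -0.0, -1.3]
gripper_width: 0.246
gripper_force: 60.0
```

```bash
python3 -c "
from h import *
plan(572.3,-74.4,69.2,10.6)
c=camera('scene');np.savez('pics/a7s.npz',**c)
m=mask(c,(105,120,40),(125,255,255),(230,150,345,300));P=cloud(c,m)
h=np.array([-.184,.983]);x=(P[:,:2]-[.5302,.1515])@h;ok=(x<-.02)&(x>-.15)
k=np.polyfit(x[ok],P[ok,2],1);print('lid angle',-np.arctan(k[0]),k)
cv2.imwrite('pics/a7.png',cv2.resize(c['frame'][170:300,200:350],None,fx=4,fy=4,interpolation=2))"
```

```text
t 20.9 p [571.1 -66.  110.6] turn [ 0.001 -0.001  0.   ] shift now cm [-0.85 -0.04  4.14] shift after turn cm [-0.84 -0.04  4.14] F [ 0.2 -0.  -1.3] w 0.246 q [ 0.07  0.8  -0.06  1.83  0.09  0.51  0.13]
lid angle 0.2840079811600241 [-0.29189875  0.07778861]
```

View pics/a7.png

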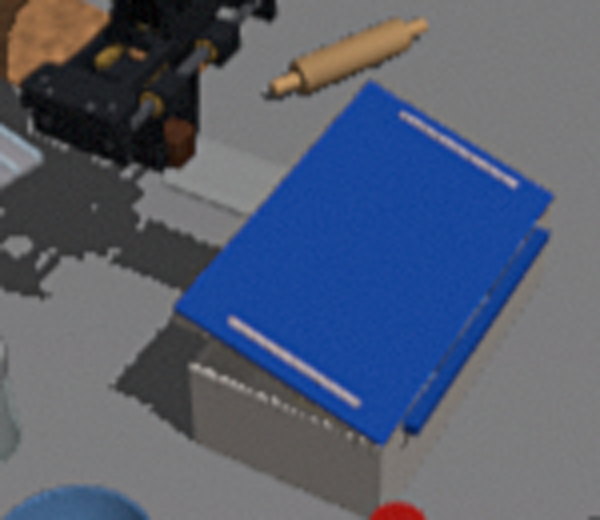

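The lid has risen to 0.28 rad on the blade, which is still level. I'll continue the arc and measure numerically from here.

{"api": "drive_tool", "payload": {"rows": [[0.2,0,-0.44,0,0,0,0.1],[0.2,0,-0.45,0,0,0,0.1],[0.2,0,-0.45,0,0,0,0.1],[0.2,0,-0.44,0,0,0,0.1],[0.26,0,-0.41,0,0,0,0.1],[0.26,0,-0.41,0,0,0,0.1],[0.27,0,-0.41,0,0,0,0.1],[0.27,0,-0.4,0,0,0,0.1],[0.32,0,-0.36,0,0,0,0.1],[0.32,0,-0.36,0,0,0,0.1],[0.32,0,-0.36,0,0,0,0.1],[0.32,0,-0.36,0,0,0,0.1]]}}

```text
t: 21.92
tool_pos: [0.5649, -0.0355, 0.1591]
eef_rot: [-2.006, -2.417, 0.0]
ft_force: [0.9, -4.1, -3.0]
gripper_width: 0.247
gripper_force: 60.0
```

```bash
cat >> h.py <<'E'
def lid():
    c=camera('scene');m=mask(c,(105,120,30),(125,255,255),(200,90,380,300));P=cloud(c,m)
    h=np.array([-.184,.983]);y=np.array([.983,.184]);d=P[:,:2]-[.5302,.1515];x=d@h;k=(np.abs(d@y)<.13)&(np.hypot(x,P[:,2]-.07)>.03)&(np.hypot(x,P[:,2]-.07)<.16)&(P[:,2]>.05)
    print('lid',np.median(np.arctan2(P[k,2]-.07,-x[k])),k.sum(),'zmax',np.percentile(P[k,2],99));return c
E
python3 -c "
from h import *
plan(572.3,-74.4,69.2,10.6);lid()"
```

```text
t 21.9 p [564.9 -35.5 159.1] turn [-0. -0.  0.] shift now cm [-3.96  0.01  8.99] shift after turn cm [-3.96  0.01  8.99] F [ 0.9 -4.1 -3. ] w 0.247 q [ 0.02  0.72 -0.06  1.83  0.07  0.6   0.1 ]
lid 0.8155130346294719 3397 zmax 0.17354405527650657
```

{"api": "drive_tool", "payload": {"rows": [[0.37,0,-0.31,0,0,0,0.1],[0.37,0,-0.31,0,0,0,0.1],[0.37,0,-0.31,0,0,0,0.1],[0.37,0,-0.3,0,0,0,0.1],[0.4,0,-0.25,0,0,0,0.1],[0.4,0,-0.25,0,0,0,0.1],[0.41,0,-0.24,0,0,0,0.1],[0.41,0,-0.24,0,0,0,0.1],[0.43,0,-0.18,0,0,0,0.1],[0.43,0,-0.18,0,0,0,0.1],[0.44,0,-0.18,0,0,0,0.1],[0.44,0,-0.18,0,0,0,0.1]]}}

```text
t: 22.97
tool_pos: [0.556, 0.0123, 0.1882]
eef_rot: [-2.007, -2.417, -0.0]
ft_force: [1.2, -3.3, -0.5]
gripper_width: 0.245
gripper_force: 60.0
```

```bash
python3 -c "
from h import *
plan(572.3,-74.4,69.2,10.6);lid()"
```

```text
t 23.0 p [556.   12.3 188.2] turn [-0. -0.  0.] shift now cm [-8.82  0.   11.9 ] shift after turn cm [-8.82  0.   11.9 ] F [ 1.2 -3.3 -0.5] w 0.245 q [-0.07  0.66 -0.06  1.83  0.06  0.65  0.02]
lid 1.2616474863815887 2710 zmax 0.20912672609759522
```

{"api": "drive_tool", "payload": {"rows": [[0.45,0,-0.14,0,0,0,0.1],[0.45,0,-0.14,0,0,0,0.1],[0.45,0,-0.14,0,0,0,0.1],[0.45,0,-0.13,0,0,0,0.1],[0.46,0,-0.07,0,0,0,0.1],[0.46,0,-0.07,0,0,0,0.1],[0.46,0,-0.07,0,0,0,0.1],[0.46,0,-0.06,0,0,0,0.1],[0.47,0,0,0,0,0,0.1],[0.47,0,0,0,0,0,0.1],[0.47,0,0,0,0,0,0.1],[0.47,0,0,0,0,0,0.1]]}}

```text
t: 24.02
tool_pos: [0.5458, 0.0665, 0.1961]
eef_rot: [-2.007, -2.417, 0.0]
ft_force: [0.3, -3.0, -1.7]
gripper_width: 0.242
gripper_force: 60.0
```

{"api": "drive_tool", "payload": {"rows": [[0.46,0,0.06,0,0,0,0.1],[0.46,0,0.07,0,0,0,0.1],[0.46,0,0.08,0,0,0,0.1],[0,0,0,0,0,0,0.1],[0,0,0,0,0,0,0.1]]}}

```text
t: 24.43
tool_pos: [0.5433, 0.0809, 0.194]
eef_rot: [-2.005, -2.417, -0.001]
ft_force: [0.3, 0.5, -1.3]
gripper_width: 0.244
gripper_force: 60.0
```

```bash
python3 -c "
from h import *
plan(572.3,-74.4,69.2,10.6);lid()"
```

```text
t 24.4 p [543.3  80.9 194. ] turn [-0.    -0.001  0.001] shift now cm [-15.81  -0.02  12.46] shift after turn cm [-15.8   -0.    12.48] F [ 0.3  0.5 -1.3] w 0.244 q [-0.2   0.65 -0.04  1.85  0.04  0.65 -0.09]
lid 1.826591314457572 770 zmax 0.2144119278426313
```

The lid leans back at about 1.77 rad. I'll back off and return the scraper to the mat.

{"api": "drive_tool", "payload": {"rows": [[-1,0,0,0,0,0,0.1],[-2.5,0,0,0,0,0,0.1],[-3,0,0,0,0,0,0.1],[-3,0,0,0,0,0,0.1],[-3,0,0,0,0,0,0.1],[-3,0,0,0,0,0,0.1],[-3,0,0,0,0,0,0.1],[-2,-1.5,0,0,0,0.086,0.1],[-2,-1.5,0,0,0,0.086,0.1],[-2,-1.5,0,0,0,0.086,0.1],[0,0,0,0,0,0,0.1],[0,0,0,0,0,0,0.1]]}}

```text
t: 25.48
tool_pos: [0.5377, -0.1688, 0.1942]
eef_rot: [2.305, 2.134, -0.002]
ft_force: [0.3, 0.5, -1.2]
gripper_width: 0.244
gripper_force: 60.0
```

```bash
python3 -c "
from h import *
plan(451.6,-321,60,-4.2);c=lid();np.savez('pics/a8s.npz',**c)"
```

```text
t 25.5 p [ 537.7 -168.8  194.2] turn [-0.     0.001 -0.003] shift now cm [-15.82  -7.41  13.44] shift after turn cm [-15.81  -7.47  13.42] F [ 0.3  0.5 -1.2] w 0.244 q [ 0.23  0.66 -0.01  1.81  0.02  0.67  0.13]
lid 1.8268028845986506 769 zmax 0.21421275788484723
```

{"api": "drive_tool", "payload": {"rows": [[-2,-0.95,1.5,0,0,0,0.1],[-2,-0.95,1.5,0,0,0,0.1],[-2,-0.95,1.5,0,0,0,0.1],[-2,-0.95,1.5,0,0,0,0.1],[-2,-0.95,1.5,0,0,0,0.1],[-2,-0.95,1.5,0,0,0,0.1],[-2,-0.95,1.5,0,0,0,0.1],[-1.8,-0.8,1.5,0,0,0,0.1],[0,0,1.4,0,0,0,0.1],[0,0,0,0,0,0,0.1],[0,0,0,0,0,0,0.1],[0,0,0,0,0,0,0.1]]}}

```text
t: 26.53
tool_pos: [0.4547, -0.3171, 0.0607]
eef_rot: [2.297, 2.142, 0.003]
ft_force: [-0.8, 0.9, -0.9]
gripper_width: 0.248
gripper_force: 60.0
```

```bash
python3 -c "
from h import *
plan(451.6,-321,9,-4.2)
c=camera('scene')
for z in (.075,):
  m=mask(c,(20,0,95),(90,40,255),(190,120,290,220));n,l,s,_=cv2.connectedComponentsWithStats(m);m=l==1+np.argmax(s[1:,4]);print(m.sum())
P=cloud(c,(mask(c,(0,0,0),(180,255,255),(150,120,300,230))))
k=(np.abs(P[:,0]-.4575)<.02)&(P[:,1]>-.285)&(P[:,1]<-.215)&(P[:,2]>.03)
print(k.sum(),np.polyfit(P[k,1]+.321,P[k,2],1) if k.sum()>20 else '')"
```

```text
t 26.5 p [ 454.7 -317.1   60.7] turn [ 0.002 -0.001  0.003] shift now cm [-0.42 -0.29  5.16] shift after turn cm [-0.41 -0.28  5.17] F [-0.8  0.9 -0.9] w 0.248 q [ 0.55  0.87 -0.05  1.91  0.1   0.36  0.36]
137
230 [-1.87015205  0.2125623 ]
```

{"api": "drive_tool", "payload": {"rows": [[-0.4,-0.3,0,0,0,0.0,0.1],[0,0,1,0,0,0,0.1],[0,0,0.5,0,0,0,0.1],[0,0,0,0,0,0,0.1],[0,0,0,0,0,0,0.1],[0,0,0,0,0,0,0.1]]}}

```text
t: 27.08
tool_pos: [0.4496, -0.3221, 0.0449]
eef_rot: [-2.301, -2.139, -0.0]
ft_force: [0.1, -0.4, -1.6]
gripper_width: 0.241
gripper_force: 60.0
```

```bash
python3 -c "
from h import *
plan(451.6,-321,9,-4.2);print(sense()['tool_pos'])
c=camera('scene')
P=cloud(c,(mask(c,(0,0,0),(180,255,255),(150,120,300,230))))
k=(np.abs(P[:,0]-.4575)<.02)&(P[:,1]>-.285)&(P[:,1]<-.22)&(P[:,2]>.025)&(P[:,2]<.075)
print(k.sum(),np.polyfit(P[k,1]+.321,P[k,2],1) if k.sum()>20 else '')"
```

```text
t 27.1 p [ 449.6 -322.1   44.9] turn [-0. -0.  0.] shift now cm [0.12 0.19 3.59] shift after turn cm [0.12 0.19 3.59] F [ 0.1 -0.4 -1.6] w 0.241 q [ 0.56  0.9  -0.04  1.92  0.1   0.33  0.37]
[ 0.44963863 -0.32206344  0.04494479]
162 [-0.00173319  0.04438116]
```

{"api": "drive_tool", "payload": {"rows": [[0.1,0.15,1,0,0,0,0.1],[0,0,1,0,0,0,0.1],[0,0,0.8,0,0,0,0.1],[0,0,0.4,0,0,0,0.1],[0,0,0.3,0,0,0,0.1],[0,0,0.1,0,0,0,0.1],[0,0,0,0,0,0,0.1],[0,0,0,0,0,0,0.1],[0,0,0,0,0,0,0.35],[0,0,0,0,0,0,0.5],[0,0,0,0,0,0,0.7],[0,0,0,0,0,0,0.7]]}}

```text
t: 28.13
tool_pos: [0.4514, -0.3214, 0.0093]
eef_rot: [2.301, 2.139, 0.0]
ft_force: [-0.1, -0.2, 0.0]
gripper_width: 0.522
gripper_force: 0.0
```

{"api": "drive_tool", "payload": {"rows": [[0,0,0,0,0,0,0.7],[0,0,0,0,0,0,0.7],[0,0,-1,0,0,0,0.7],[0,0,-2,0,0,0,0.7],[0,0,-3,0,0,0,0.7],[0,0,-3,0,0,0,0.7],[0,0,-3,0,0,0,0.7],[0,0,-3,0,0,0,0.7],[0,0,-2,0,0,0,0.6],[0,0,0,0,0,0,0.6],[0,0,0,0,0,0,0.6]]}}

```text
t: 29.05
tool_pos: [0.4516, -0.3217, 0.1807]
eef_rot: [2.299, 2.137, 0.001]
ft_force: [-0.7, 0.3, -0.5]
gripper_width: 0.598
gripper_force: 0.0
```

```bash
python3 -c "
from h import *
plan(451.6,-321,9,-4.2)
c=lid();np.savez('pics/b1s.npz',**c);t=camera('top');np.savez('pics/b1t.npz',**t)
m=mask(c,(0,60,0),(20,255,75),(185,155,225,190));n,l,s,_=cv2.connectedComponentsWithStats(m);m=l==1+np.argmax(s[1:,4]);print(rect(ray(c,pts(m),.017)))
A=cv2.resize(c['frame'][140:310,170:420],None,fx=1.6,fy=1.6,interpolation=2);B=cv2.resize(t['frame'][140:270,110:290],None,fx=2.09,fy=2.09,interpolation=2)[:272]
print(A.shape,B.shape);cv2.imwrite('pics/b1.png',np.hstack([A,np.pad(B,((0,272-B.shape[0]),(0,0),(0,0)))]))"
```

```text
t 29.1 p [ 451.6 -321.7  180.7] turn [0.003 0.001 0.   ] shift now cm [ 0.09 -0.05 17.17] shift after turn cm [ 7.000e-02 -1.000e-02  1.717e+01] F [-0.7  0.3 -0.5] w 0.598 q [ 0.58  0.67 -0.07  1.85  0.08  0.62  0.39]
lid 1.8268983579578535 769 zmax 0.2146398206142735
[ 448.1 -366.   141.7   48.6   73.8]
(272, 400, 3) (272, 376, 3)
```

View pics/b1.png

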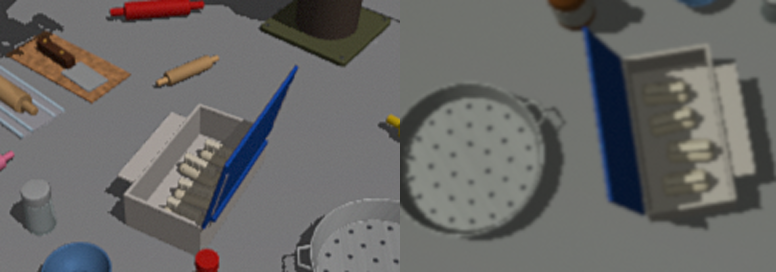

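The left half shows the lid leaning back, the scraper lying on the mat, and four dumplings in the box. In the right half (top view) they are at about (268,93), (275,122), (293,151) and (288,183) of that crop. I'll find the pleats by depth.

```bash
cat >> h.py <<'E'
BX=np.array([.5419,.0881]);UX=np.array([-.184,.983]);UY=np.array([-.983,-.184])
def pleats(c,lo=.030,hi=.055):
    H=np.ones(c["range_z"].shape,np.uint8);v,u=np.nonzero((c["range_z"]>0)&(H>0));P=cloud(c,H)
    d=P[:,:2]-BX;xb=d@UX;yb=d@UY;k=(np.abs(xb)<.056)&(np.abs(yb)<.112)&(P[:,2]>lo)&(P[:,2]<hi)
    m=np.zeros(H.shape,np.uint8);m[v[k],u[k]]=1
    n,l,s,_=cv2.connectedComponentsWithStats(m,connectivity=4);out=[]
    for i in range(1,n):
        if s[i,4]<15: continue
        Q=ray(c,pts(l==i),.041);q=Q[:,:2]-Q[:,:2].mean(0);a=np.degrees(np.arctan2(*np.linalg.svd(q,full_matrices=False)[2][0][::-1]))
        r=rect(Q);z=cloud(c,(l==i).astype(np.uint8))[:,2];print(s[i,4],"cent",np.round(Q.mean(0)*1000,1),"pca ang",round(a%180,1),"rect",r,"z",np.round(np.percentile(z,[50,90]),4));out.append(Q.mean(0))
    return m
E
python3 -c "
from h import *
for f in 'ts':
  c=dict(np.load(f'pics/b1{f}.npz'));print(f)
  for lo in (.028,.034): pleats(c,lo);print()
"
```

```text
t
91 cent [609.9 110.   41. ] pca ang 95.3 rect [610.6 110.9  60.1  16.9 -85.2] z [0.04   0.0432]
89 cent [565.1  99.3  41. ] pca ang 106.1 rect [564.2  99.8  60.6  16.3 -73.7] z [0.0394 0.0445]
94 cent [519.8  70.5  41. ] pca ang 94.5 rect [520.3  70.8  59.3  16.2 -85. ] z [0.0393 0.0442]
90 cent [471.4  76.4  41. ] pca ang 99.3 rect [471.5  76.3  59.1  18.6 -78.7] z [0.0404 0.044 ]

80 cent [610.7 111.   41. ] pca ang 95.9 rect [609.4 110.9  59.7  16.4 -81.7] z [0.0407 0.0437]
79 cent [565.7  99.2  41. ] pca ang 107.1 rect [565.7  99.1  58.3  13.7 -73.3] z [0.0399 0.0448]
85 cent [520.4  70.4  41. ] pca ang 93.2 rect [520.5  70.8  59.1  12.8 -89.2] z [0.0396 0.0444]
82 cent [471.7  76.7  41. ] pca ang 99.0 rect [472.2  76.2  59.1  14.1 -81.9] z [0.0409 0.044 ]

s
112 cent [477.8  75.7  41. ] pca ang 98.1 rect [478.5  75.   50.5  22.9 -80.8] z [0.0397 0.0429]
144 cent [526.1  76.2  41. ] pca ang 91.5 rect [526.4  75.9  62.6  22.7 -85.8] z [0.0392 0.0425]
156 cent [571.2 102.8  41. ] pca ang 104.1 rect [571.8 102.4  60.5  22.8 -74.8] z [0.0394 0.0427]
157 cent [615.6 115.4  41. ] pca ang 93.3 rect [615.9 115.7  63.2  21.5 -83.8] z [0.0399 0.0431]

89 cent [475.5  75.3  41. ] pca ang 98.5 rect [476.2  74.5  50.3  18.2 -80.8] z [0.0406 0.0431]
111 cent [523.9  73.6  41. ] pca ang 94.8 rect [524.3  74.7  60.6  18.2 -85.8] z [0.0399 0.0428]
122 cent [569.1 101.4  41. ] pca ang 105.4 rect [570.5 101.3  59.2  19.8 -74.8] z [0.0402 0.043 ]
124 cent [613.8 113.9  41. ] pca ang 94.4 rect [614.5 114.   60.1  17.4 -85.8] z [0.0406 0.0434]
```

```bash
cat >> h.py <<'E'
from scipy.optimize import least_squares
def steamer(c):
    P=cloud(c,np.ones(c["range_z"].shape,np.uint8));k=(P[:,2]>.034)&(P[:,2]<.048)&(np.hypot(P[:,0]-.515,P[:,1]-.383)<.2)&(P[:,1]>.23);Q=P[k,:2]
    f=least_squares(lambda p:np.hypot(*(Q-p[:2]).T)-p[2],[.515,.383,.115],loss="soft_l1",f_scale=.002);print("steamer",np.round(f.x*1000,1),k.sum())
E
python3 -c "
from h import *
for f in ('top0','b1t','scene0','b1s'):
  c=dict(np.load(f'pics/{f}.npz'));steamer(c)
c=dict(np.load('pics/b1t.npz'));P=cloud(c,np.ones((420,560),np.uint8));k=(P[:,2]>.1)&(P[:,0]>.62)&(P[:,0]<.9)&(P[:,1]>.1)&(P[:,1]<.3);print('vin',P[k].mean(0),P[k].max(0),P[k].min(0))
plan(471.6,76.5,100,9)"
```

```text
steamer [514.7 383.1 115.3] 403
steamer [499.9 403.7 115.3] 416
steamer [515.5 384.  115.3] 812
steamer [500.5 404.8 115.3] 813
vin [0.71281723 0.23939303 0.13951124] [0.77647323 0.28802636 0.21444302] [0.6202384  0.17499064 0.10017348]
t 29.1 p [ 450.5 -320.9  178.6] turn [-0.001 -0.001 -0.23 ] shift now cm [39.78 -0.78  7.89] shift after turn cm [38.92  8.3   7.86] F [-0.1  0.3 -0.9] w 0.599 q [ 0.58  0.68 -0.07  1.85  0.08  0.62  0.39]
```

The steamer has been knocked to (500,404); I'll use that position. First is the dumpling nearest the base.

{"api": "drive_tool", "payload": {"rows": [[0,0,0,0,0,-0.115,0.36],[0,0,0,0,0,-0.115,0.36],[2,0.8,0,0,0,0,0.36],[3,0.8,0,0,0,0,0.36],[4,0.8,0,0,0,0,0.36],[4,0.8,0,0,0,0,0.36],[4,0.8,0,0,0,0,0.36],[4,0.8,0,0,0,0,0.36],[4,0.8,0,0,0,0,0.36],[4,0.8,0,0,0,0,0.36],[4,0.8,0,0,0,0,0.36],[3,0.8,0,0,0,0,0.36]]}}

```text
t: 30.15
tool_pos: [0.4723, 0.0505, 0.1778]
eef_rot: [-2.034, -2.39, 0.003]
ft_force: [0.0, 0.1, 0.6]
gripper_width: 0.359
gripper_force: 0.0
```

{"api": "drive_tool", "payload": {"rows": [[2,0.3,1,0,0,0,0.36],[0.9,0,2,0,0,0,0.36],[0,0,2,0,0,0,0.36],[0,0,1,0,0,0,0.36],[0,0,0,0,0,0,0.36],[0,0,0,0,0,0,0.36],[0,0,0,0,0,0,0.36]]}}

```text
t: 30.73
tool_pos: [0.4722, 0.0756, 0.119]
eef_rot: [-2.041, -2.388, 0.001]
ft_force: [-0.5, -0.5, 0.3]
gripper_width: 0.359
gripper_force: 0.0
```

```bash
python3 -c "
from h import *
plan(471.6,76.5,27,9)"
```

```text
t 30.7 p [472.2  75.6 119. ] turn [-0.001  0.    -0.   ] shift now cm [ 0.09 -0.04  9.2 ] shift after turn cm [ 0.09 -0.05  9.2 ] F [-0.5 -0.5  0.3] w 0.359 q [-0.24  0.71 -0.02  2.11  0.04  0.32 -0.14]
```

{"api": "drive_tool", "payload": {"rows": [[0.1,0,1,0,0,0,0.36],[0,0,2,0,0,0,0.36],[0,0,2,0,0,0,0.36],[0,0,2,0,0,0,0.36],[0,0,1.2,0,0,0,0.36],[0,0,0.7,0,0,0,0.36],[0,0,0.3,0,0,0,0.36],[0,0,0,0,0,0,0.36],[0,0,0,0,0,0,0.36]]}}

```text
t: 31.48
tool_pos: [0.4727, 0.0769, 0.0278]
eef_rot: [2.04, 2.388, 0.002]
ft_force: [0.2, 0.4, -0.5]
gripper_width: 0.361
gripper_force: 0.0
```

{"api": "drive_tool", "payload": {"rows": [[0,0,0,0,0,0,0.25],[0,0,0,0,0,0,0.2],[0,0,0,0,0,0,0.15],[0,0,0,0,0,0,0.05],[0,0,0,0,0,0,0.05],[0,0,0,0,0,0,0.05],[0,0,0,0,0,0,0.05],[0,0,0,0,0,0,0.05]], "grip_force": 20}}

```text
t: 32.15
tool_pos: [0.4724, 0.0769, 0.0276]
eef_rot: [2.04, 2.388, 0.001]
ft_force: [-0.2, -0.1, 6.3]
gripper_width: 0.13
gripper_force: 20.0
```

```bash
python3 -c "
from h import *
plan(471.6,76.5,27,9);print(sense()['gripper_force'])"
```

```text
t 32.1 p [472.4  76.9  27.6] turn [ 0.001 -0.    -0.   ] shift now cm [-0.03 -0.09  0.06] shift after turn cm [-0.03 -0.09  0.06] F [-0.2 -0.1  6.3] w 0.13 q [-0.25  0.9  -0.01  2.14  0.05  0.1  -0.15]
20.00095546245575
```

{"api": "drive_tool", "payload": {"rows": [[0,0,-1,0,0,0,0.05],[0,0,-2,0,0,0,0.05],[0,0,-3,0,0,0,0.05],[0,0,-3.5,0,0,0,0.05],[0,0,-3.5,0,0,0,0.05],[0,0,-3.5,0,0,0,0.05],[0,0,-3.5,0,0,0,0.05],[0,0,-3,0,0,0,0.05],[0,0,-2,0,0,0,0.05],[0,0,-1,0,0,0,0.05]]}}

```text
t: 32.98
tool_pos: [0.4729, 0.0769, 0.2906]
eef_rot: [2.039, 2.386, 0.006]
ft_force: [0.5, 1.0, -0.8]
gripper_width: 0.134
gripper_force: 20.0
```

{"api": "drive_tool", "payload": {"rows": [[1.5,0.4,0,0,0,0,0.05],[2.5,0.4,0,0,0,0,0.05],[3.5,0.5,0,0,0,0,0.05],[3.5,0.5,0,0,0,0,0.05],[3.5,0.5,0,0,0,0,0.05],[3.5,0.5,0,0,0,0,0.05],[3.5,0.5,0,0,0,0,0.05],[3.5,0.5,0,0,0,0,0.05],[3.5,0.5,0,0,0,0,0.05],[3,0.4,0,0,0,0,0.05],[2.5,0.3,0,0,0,0,0.05],[1.3,0.2,0,0,0,0,0.05]]}}

```text
t: 33.98
tool_pos: [0.4661, 0.4376, 0.2871]
eef_rot: [-2.033, -2.391, -0.001]
ft_force: [0.3, 0.5, -0.7]
gripper_width: 0.132
gripper_force: 20.0
```

{"api": "drive_tool", "payload": {"rows": [[0,0,2,0,0,0,0.05],[0,0,3,0,0,0,0.05],[0,0,3.5,0,0,0,0.05],[0,0,3.5,0,0,0,0.05],[0,0,3,0,0,0,0.05],[0,0,2,0,0,0,0.05],[0,0,1,0,0,0,0.05],[0,0,0,0,0,0,0.05],[0,0,0,0,0,0,0.05]]}}

```text
t: 34.73
tool_pos: [0.4686, 0.4338, 0.1078]
eef_rot: [2.04, 2.389, 0.001]
ft_force: [-0.6, 0.3, -0.2]
gripper_width: 0.136
gripper_force: 20.0
```

```bash
python3 -c "
from h import *
plan(468.4,438.6,28,9);print(sense()['gripper_force']);lid()"
```

```text
t 34.7 p [468.6 433.8 107.8] turn [ 0. -0. -0.] shift now cm [0.48 0.06 7.98] shift after turn cm [0.48 0.06 7.98] F [-0.6  0.3 -0.2] w 0.136 q [-0.81  0.87 -0.02  1.63  0.03  0.64 -0.68]
19.99970555305481
lid 1.8271889976252873 755 zmax 0.21444666138737867
```

{"api": "drive_tool", "payload": {"rows": [[0.45,0,2,0,0,0,0.05],[0,0,2,0,0,0,0.05],[0,0,1.8,0,0,0,0.05],[0,0,1.2,0,0,0,0.05],[0,0,0.6,0,0,0,0.05],[0,0,0.3,0,0,0,0.05],[0,0,0,0,0,0,0.05],[0,0,0,0,0,0,0.05]]}}

```text
t: 35.45
tool_pos: [0.4683, 0.4386, 0.0292]
eef_rot: [2.04, 2.389, 0.003]
ft_force: [-0.5, 0.1, -0.3]
gripper_width: 0.135
gripper_force: 20.0
```

{"api": "drive_tool", "payload": {"rows": [[0,0,0.05,0,0,0,0.05],[0,0,0,0,0,0,0.2],[0,0,0,0,0,0,0.36],[0,0,0,0,0,0,0.36],[0,0,0,0,0,0,0.36],[0,0,-1,0,0,0,0.36],[0,0,-2,0,0,0,0.36],[0,0,-3.5,0,0,0,0.36],[0,0,-4,0,0,0,0.36],[0,0,-4,0,0,0,0.36],[0,0,-4,0,0,0,0.36],[0,0,-3.5,0,0,0.087,0.36]]}}

```text
t: 36.45
tool_pos: [0.4679, 0.4381, 0.2514]
eef_rot: [-2.143, -2.297, -0.004]
ft_force: [0.3, 0.1, -0.0]
gripper_width: 0.361
gripper_force: 0.0
```

{"api": "drive_tool", "payload": {"rows": [[0,0,-2,0,0,0,0.36],[-2,0.3,-1,0,0,0,0.36],[-3.1,0.3,0,0,0,0,0.36],[-4,0.3,0,0,0,0,0.36],[-4,0.3,0,0,0,0,0.36],[-4,0.3,0,0,0,0,0.36],[-4,0.3,0,0,0,0,0.36],[-4,0.2,0,0,0,0,0.36],[-4,0.2,0,0,0,0,0.36],[-4,0.2,0,0,0,0,0.36],[-3,0.2,0,0,0,0,0.36],[-1,0,0,0,0,0,0.36]]}}

```text
t: 37.45
tool_pos: [0.5199, 0.0631, 0.2785]
eef_rot: [2.15, 2.287, -0.003]
ft_force: [0.6, 0.2, -0.3]
gripper_width: 0.362
gripper_force: 0.0
```

{"api": "drive_tool", "payload": {"rows": [[0,0,2,0,0,0,0.36],[0,0,3,0,0,0,0.36],[0,0,4,0,0,0,0.36],[0,0,3,0,0,0,0.36],[0,0,2,0,0,0,0.36],[0,0,1,0,0,0,0.36],[0,0,0,0,0,0,0.36],[0,0,0,0,0,0,0.36]]}}

```text
t: 38.12
tool_pos: [0.5199, 0.0705, 0.1282]
eef_rot: [2.142, 2.298, 0.001]
ft_force: [0.6, 0.5, 0.6]
gripper_width: 0.355
gripper_force: 0.0
```

```bash
python3 -c "
from h import *
plan(520.3,70.6,27,4);c=lid();steamer(c)
P=cloud(c,np.ones((420,560),np.uint8));k=(P[:,2]>.027)&(P[:,2]<.05)&(np.hypot(P[:,0]-.5,P[:,1]-.404)<.085);print('dumpl',k.sum(),rect(P[k]),np.percentile(P[k,2],[50,95]))"
```

```text
t 38.1 p [519.9  70.5 128.2] turn [ 0.001 -0.     0.001] shift now cm [1.000e-02 3.000e-02 1.012e+01] shift after turn cm [1.000e-02 4.000e-02 1.012e+01] F [0.6 0.5 0.6] w 0.355 q [-0.21  0.73 -0.02  1.97  0.03  0.44 -0.18]
lid 1.8267804522098496 770 zmax 0.21478136224818375
steamer [501.4 403.7 114.7] 969
dumpl 204 [470.5 438.9  59.7  15.3 -78.6] [0.03876146 0.04248922]
```

{"api": "drive_tool", "payload": {"rows": [[0,0,2,0,0,0,0.36],[0,0,2.5,0,0,0,0.36],[0,0,2,0,0,0,0.36],[0,0,1.6,0,0,0,0.36],[0,0,1,0,0,0,0.36],[0,0,0.7,0,0,0,0.36],[0,0,0.3,0,0,0,0.36],[0,0,0,0,0,0,0.36],[0,0,0,0,0,0,0.36]]}}

```text
t: 38.92
tool_pos: [0.5202, 0.07, 0.0274]
eef_rot: [2.142, 2.297, 0.002]
ft_force: [-1.2, -0.2, -0.6]
gripper_width: 0.36
gripper_force: 0.0
```

{"api": "drive_tool", "payload": {"rows": [[0,0,0,0,0,0,0.25],[0,0,0,0,0,0,0.2],[0,0,0,0,0,0,0.15],[0,0,0,0,0,0,0.05],[0,0,0,0,0,0,0.05],[0,0,0,0,0,0,0.05],[0,0,0,0,0,0,0.05],[0,0,0,0,0,0,0.05]], "grip_force": 20}}

```text
t: 39.58
tool_pos: [0.5198, 0.0699, 0.027]
eef_rot: [2.142, 2.297, 0.001]
ft_force: [0.2, -0.6, 5.2]
gripper_width: 0.133
gripper_force: 20.0
```

{"api": "drive_tool", "payload": {"rows": [[0,0,-1,0,0,0,0.05],[0,0,-2,0,0,0,0.05],[0,0,-3,0,0,0,0.05],[0,0,-3.5,0,0,0,0.05],[0,0,-3.5,0,0,0,0.05],[0,0,-3.5,0,0,0,0.05],[0,0,-3.5,0,0,0,0.05],[0,0,-3,0,0,0,0.05],[0,0,-2,0,0,0,0.05],[0,0,-1,0,0,-0.087,0.05],[0,0,0,0,0,0,0.05]]}}

```text
t: 40.5
tool_pos: [0.5205, 0.07, 0.2894]
eef_rot: [2.036, 2.389, 0.006]
ft_force: [0.7, -0.1, -1.1]
gripper_width: 0.13
gripper_force: 20.0
```

```bash
python3 -c "
from h import *
plan(519.8,446.8,28,9);print(sense()['gripper_force'])"
```

```text
t 40.5 p [520.5  70.  289.4] turn [ 0.005 -0.     0.002] shift now cm [37.21  5.77 26.19] shift after turn cm [37.23  5.82 26.14] F [ 0.7 -0.1 -1.1] w 0.13 q [-0.19  0.49 -0.04  1.81  0.03  0.84 -0.09]
19.998973309993744
```

{"api": "drive_tool", "payload": {"rows": [[1.5,0.4,0,0,0,0,0.05],[2.7,0.5,0,0,0,0,0.05],[3.6,0.5,0,0,0,0,0.05],[3.6,0.6,0,0,0,0,0.05],[3.6,0.6,0,0,0,0,0.05],[3.6,0.6,0,0,0,0,0.05],[3.6,0.6,0,0,0,0,0.05],[3.6,0.6,0,0,0,0,0.05],[3.6,0.5,0,0,0,0,0.05],[3.3,0.4,0,0,0,0,0.05],[2.6,0.3,0,0,0,0,0.05],[1.6,0.2,0,0,0,0,0.05]]}}

```text
t: 41.5
tool_pos: [0.5166, 0.4471, 0.2847]
eef_rot: [-2.036, -2.389, 0.003]
ft_force: [-0.4, 0.4, -0.8]
gripper_width: 0.134
gripper_force: 20.0
```

{"api": "drive_tool", "payload": {"rows": [[0,0,2,0,0,0,0.05],[0,0,3,0,0,0,0.05],[0,0,3.5,0,0,0,0.05],[0,0,3.5,0,0,0,0.05],[0,0,3,0,0,0,0.05],[0,0,2,0,0,0,0.05],[0,0,1,0,0,0,0.05],[0,0,0,0,0,0,0.05],[0,0,0,0,0,0,0.05]]}}

```text
t: 42.25
tool_pos: [0.5191, 0.4433, 0.1065]
eef_rot: [-2.041, -2.388, 0.001]
ft_force: [0.4, 0.2, 0.2]
gripper_width: 0.134
gripper_force: 20.0
```

```bash
python3 -c "
from h import *
plan(519.8,446.8,28,9);print(sense()['gripper_force'])"
```

```text
t 42.2 p [519.1 443.3 106.5] turn [-0.     0.    -0.001] shift now cm [0.34 0.13 7.85] shift after turn cm [0.34 0.13 7.85] F [0.4 0.2 0.2] w 0.134 q [-0.76  0.92 -0.02  1.48  0.03  0.74 -0.64]
19.999944269657135
```

{"api": "drive_tool", "payload": {"rows": [[0.35,0.1,2,0,0,0,0.05],[0,0,2,0,0,0,0.05],[0,0,1.8,0,0,0,0.05],[0,0,1.2,0,0,0,0.05],[0,0,0.6,0,0,0,0.05],[0,0,0.25,0,0,0,0.05],[0,0,0,0,0,0,0.05],[0,0,0,0,0,0,0.05]]}}

```text
t: 42.92
tool_pos: [0.5203, 0.4476, 0.0293]
eef_rot: [2.041, 2.388, 0.003]
ft_force: [0.1, 0.3, -0.0]
gripper_width: 0.136
gripper_force: 20.0
```

{"api": "drive_tool", "payload": {"rows": [[0,0,0,0,0,0,0.05],[0,0,0,0,0,0,0.2],[0,0,0,0,0,0,0.32],[0,0,0,0,0,0,0.32],[0,0,0,0,0,0,0.32],[0,0,-1,0,0,0,0.32],[0,0,-2,0,0,0,0.32],[0,0,-3.5,0,0,0,0.36],[0,0,-4,0,0,0,0.36],[0,0,-4,0,0,0,0.36],[0,0,-4,0,0,-0.065,0.36],[0,0,-3.5,0,0,-0.066,0.36]]}}

```text
t: 43.92
tool_pos: [0.5198, 0.4471, 0.252]
eef_rot: [1.875, 2.519, 0.004]
ft_force: [0.7, 1.2, -0.1]
gripper_width: 0.36
gripper_force: 0.0
```

{"api": "drive_tool", "payload": {"rows": [[0,0,-2,0,0,0,0.36],[-2,-0.5,-1,0,0,0,0.36],[-3,-0.5,0,0,0,0,0.36],[-3.6,-0.5,0,0,0,0,0.36],[-3.6,-0.5,0,0,0,0,0.36],[-3.6,-0.5,0,0,0,0,0.36],[-3.6,-0.5,0,0,0,0,0.36],[-3.6,-0.5,0,0,0,0,0.36],[-3.6,-0.5,0,0,0,0,0.36],[-3.6,-0.5,0,0,0,0,0.36],[-3,-0.5,0,0,0,0,0.36],[-1.4,-0.5,0,0,0,0,0.36]]}}

```text
t: 44.92
tool_pos: [0.5659, 0.0935, 0.279]
eef_rot: [1.886, 2.508, -0.003]
ft_force: [0.1, 0.8, -0.1]
gripper_width: 0.356
gripper_force: 0.0
```

{"api": "drive_tool", "payload": {"rows": [[0,0,2,0,0,0,0.36],[0,0,3,0,0,0,0.36],[0,0,4,0,0,0,0.36],[0,0,3,0,0,0,0.36],[0,0,2,0,0,0,0.36],[0,0,1,0,0,0,0.36],[0,0,0,0,0,0,0.36],[0,0,0,0,0,0,0.36]]}}

```text
t: 45.58
tool_pos: [0.5657, 0.0997, 0.1289]
eef_rot: [1.879, 2.517, 0.001]
ft_force: [-1.0, 0.0, 0.9]
gripper_width: 0.358
gripper_force: 0.0
```

```bash
cat >> h.py <<'E'
def placed(c):
    H=np.ones((420,560),np.uint8);P=cloud(c,H);v,u=np.nonzero(c["range_z"]>0);k=(P[:,2]>.029)&(P[:,2]<.05)&(np.hypot(P[:,0]-.5,P[:,1]-.404)<.088)
    m=np.zeros(H.shape,np.uint8);m[v[k],u[k]]=1;n,l,s,_=cv2.connectedComponentsWithStats(m,connectivity=4)
    for i in range(1,n):
        if s[i,4]>20: Q=cloud(c,(l==i).astype(np.uint8));print("placed",s[i,4],rect(Q),np.round(np.percentile(Q[:,2],[50,95]),4))
E
python3 -c "
from h import *
plan(565.4,99.4,27,16.5);c=lid();steamer(c);placed(c)"
```

```text
t 45.6 p [565.7  99.7 128.9] turn [0.001 0.    0.   ] shift now cm [-0.02 -0.04 10.19] shift after turn cm [-0.02 -0.03 10.19] F [-1.   0.   0.9] w 0.358 q [-0.21  0.77 -0.07  1.82  0.1   0.55 -0.06]
lid 1.826201992412392 768 zmax 0.21425795955671442
steamer [500.4 401.2 113.5] 1133
placed 190 [470.4 438.9  59.5  16.9 -80.6] [0.0386 0.0421]
placed 212 [520.8 448.9  59.6  15.4 -81.1] [0.039  0.0423]
```

{"api": "drive_tool", "payload": {"rows": [[0,0,2,0,0,0,0.36],[0,0,2.5,0,0,0,0.36],[0,0,2,0,0,0,0.36],[0,0,1.6,0,0,0,0.36],[0,0,1,0,0,0,0.36],[0,0,0.7,0,0,0,0.36],[0,0,0.4,0,0,0,0.36],[0,0,0,0,0,0,0.36],[0,0,0,0,0,0,0.36]]}}

```text
t: 46.38
tool_pos: [0.5658, 0.0998, 0.0269]
eef_rot: [1.879, 2.516, 0.002]
ft_force: [0.0, -0.6, 0.0]
gripper_width: 0.36
gripper_force: 0.0
```

{"api": "drive_tool", "payload": {"rows": [[0,0,0,0,0,0,0.25],[0,0,0,0,0,0,0.2],[0,0,0,0,0,0,0.15],[0,0,0,0,0,0,0.05],[0,0,0,0,0,0,0.05],[0,0,0,0,0,0,0.05],[0,0,0,0,0,0,0.05],[0,0,0,0,0,0,0.05]], "grip_force": 20}}

```text
t: 47.05
tool_pos: [0.5655, 0.0997, 0.0266]
eef_rot: [1.879, 2.517, 0.001]
ft_force: [-0.9, -0.6, 6.0]
gripper_width: 0.133
gripper_force: 20.0
```

{"api": "drive_tool", "payload": {"rows": [[0,0,-1,0,0,0,0.05],[0,0,-2,0,0,0,0.05],[0,0,-3,0,0,0,0.05],[0,0,-3.5,0,0,0,0.05],[0,0,-3.5,0,0,0,0.05],[0,0,-3.5,0,0,0,0.05],[0,0,-3.5,0,0,0,0.05],[0,0,-3,0,0,0,0.05],[0,0,-2,0,0,0.066,0.05],[0,0,-1,0,0,0.065,0.05],[0,0,0,0,0,0,0.05]]}}

```text
t: 47.97
tool_pos: [0.5663, 0.0999, 0.2891]
eef_rot: [2.041, 2.385, 0.007]
ft_force: [-0.9, -0.2, -0.1]
gripper_width: 0.135
gripper_force: 20.0
```

```bash
python3 -c "
from h import *
plan(480.6,361.6,28,9);print(sense()['gripper_force'])"
```

```text
t 48.0 p [566.3  99.9 289.1] turn [ 0.005 -0.    -0.002] shift now cm [27.17 -4.56 26.1 ] shift after turn cm [27.19 -4.37 26.11] F [-0.9 -0.2 -0.1] w 0.135 q [-0.22  0.56 -0.05  1.67  0.03  0.91 -0.13]
20.000162422657013
```

{"api": "drive_tool", "payload": {"rows": [[1.5,-0.4,0,0,0,0,0.05],[2.5,-0.4,0,0,0,0,0.05],[3.2,-0.5,0,0,0,0,0.05],[3.4,-0.5,0,0,0,0,0.05],[3.4,-0.5,0,0,0,0,0.05],[3.4,-0.5,0,0,0,0,0.05],[3.2,-0.5,0,0,0,0,0.05],[3,-0.5,0,0,0,0,0.05],[2.1,-0.4,0,0,0,0,0.05],[1.5,-0.2,0,0,0,0,0.05],[0,0,0,0,0,0,0.05]]}}

```text
t: 48.88
tool_pos: [0.4766, 0.365, 0.285]
eef_rot: [-2.03, -2.394, 0.001]
ft_force: [-0.6, -0.4, -0.8]
gripper_width: 0.135
gripper_force: 20.0
```

{"api": "drive_tool", "payload": {"rows": [[0,0,2,0,0,0,0.05],[0,0,3,0,0,0,0.05],[0,0,3.5,0,0,0,0.05],[0,0,3.5,0,0,0,0.05],[0,0,3,0,0,0,0.05],[0,0,2,0,0,0,0.05],[0,0,1,0,0,0,0.05],[0,0,0,0,0,0,0.05],[0,0,0,0,0,0,0.05]]}}

```text
t: 49.63
tool_pos: [0.48, 0.3603, 0.1064]
eef_rot: [2.041, 2.387, -0.0]
ft_force: [0.1, -0.3, -0.0]
gripper_width: 0.136
gripper_force: 20.0
```

```bash
python3 -c "
from h import *
plan(480.6,361.6,28,9);print(sense()['gripper_force'])"
```

```text
t 49.6 p [480.  360.3 106.4] turn [ 0.     0.001 -0.001] shift now cm [0.12 0.08 7.84] shift after turn cm [0.12 0.08 7.84] F [ 0.1 -0.3 -0. ] w 0.136 q [-0.7   0.83 -0.03  1.75  0.05  0.56 -0.61]
19.99942660331726
```

{"api": "drive_tool", "payload": {"rows": [[0.1,0.1,2,0,0,0,0.05],[0,0,2,0,0,0,0.05],[0,0,1.8,0,0,0,0.05],[0,0,1.2,0,0,0,0.05],[0,0,0.6,0,0,0,0.05],[0,0,0.25,0,0,0,0.05],[0,0,0,0,0,0,0.05],[0,0,0,0,0,0,0.05]]}}

```text
t: 50.3
tool_pos: [0.4806, 0.363, 0.0286]
eef_rot: [2.04, 2.388, 0.003]
ft_force: [0.6, -0.0, -0.1]
gripper_width: 0.136
gripper_force: 20.0
```

{"api": "drive_tool", "payload": {"rows": [[0,0,0,0,0,0,0.05],[0,0,0,0,0,0,0.2],[0,0,0,0,0,0,0.32],[0,0,0,0,0,0,0.32],[0,0,0,0,0,0,0.32],[0,0,-1,0,0,0,0.32],[0,0,-2,0,0,0,0.32],[0,0,-3.5,0,0,0,0.36],[0,0,-4,0,0,0,0.36],[0,0,-4,0,0,0,0.36],[0,0,-4,0,0,0,0.36],[0,0,-3.5,0,0,0.061,0.36]]}}

```text
t: 51.3
tool_pos: [0.4801, 0.3624, 0.2512]
eef_rot: [-2.113, -2.325, -0.004]
ft_force: [1.4, 0.7, 0.2]
gripper_width: 0.364
gripper_force: 0.0
```

{"api": "drive_tool", "payload": {"rows": [[0,0,-2,0,0,0,0.36],[-1.5,0.6,-1,0,0,0,0.36],[-2.5,1,0,0,0,0,0.36],[-3,1.2,0,0,0,0,0.36],[-3.2,1.3,0,0,0,0,0.36],[-3.2,1.3,0,0,0,0,0.36],[-3.2,1.3,0,0,0,0,0.36],[-3.2,1.3,0,0,0,0,0.36],[-3,1.2,0,0,0,0,0.36],[-2.2,0.9,0,0,0,0,0.36],[-1.2,0.4,0,0,0,0,0.36],[0,0,0,0,0,0,0.36]]}}

```text
t: 52.3
tool_pos: [0.6105, 0.1078, 0.278]
eef_rot: [2.117, 2.318, -0.001]
ft_force: [-0.5, 0.1, -0.4]
gripper_width: 0.361
gripper_force: 0.0
```

{"api": "drive_tool", "payload": {"rows": [[0,0,2,0,0,0,0.36],[0,0,3,0,0,0,0.36],[0,0,4,0,0,0,0.36],[0,0,3,0,0,0,0.36],[0,0,2,0,0,0,0.36],[0,0,1,0,0,0,0.36],[0,0,0,0,0,0,0.36],[0,0,0,0,0,0,0.36]]}}

```text
t: 52.97
tool_pos: [0.6096, 0.1134, 0.1283]
eef_rot: [-2.11, -2.327, -0.002]
ft_force: [-0.1, 0.6, 0.7]
gripper_width: 0.361
gripper_force: 0.0
```

```bash
python3 -c "
from h import *
plan(610.3,110.8,27,5.5);c=lid();steamer(c);placed(c)"
```

```text
t 53.0 p [609.6 113.4 128.3] turn [ 0.    -0.001  0.002] shift now cm [-0.28  0.04 10.13] shift after turn cm [-0.27  0.05 10.13] F [-0.1  0.6  0.7] w 0.361 q [-0.24  0.82 -0.04  1.68  0.04  0.64 -0.2 ]
lid 1.8264481020317742 767 zmax 0.21469627207129682
steamer [501.  403.2 113.1] 1271
placed 175 [481.8 362.7  59.3  16.5 -83.2] [0.039  0.0422]
placed 196 [469.8 438.7  59.6  15.5 -80.3] [0.0385 0.0422]
placed 207 [521.7 449.   59.2  15.8 -83.9] [0.039  0.0426]
```

{"api": "drive_tool", "payload": {"rows": [[-0.25,0.05,2,0,0,0,0.36],[0,0,2.5,0,0,0,0.36],[0,0,2,0,0,0,0.36],[0,0,1.6,0,0,0,0.36],[0,0,1,0,0,0,0.36],[0,0,0.7,0,0,0,0.36],[0,0,0.3,0,0,0,0.36],[0,0,0,0,0,0,0.36],[0,0,0,0,0,0,0.36]]}}

```text
t: 53.77
tool_pos: [0.6111, 0.1096, 0.0276]
eef_rot: [2.112, 2.325, 0.002]
ft_force: [1.0, 0.6, -0.2]
gripper_width: 0.365
gripper_force: 0.0
```

{"api": "drive_tool", "payload": {"rows": [[0,0,0,0,0,0,0.25],[0,0,0,0,0,0,0.2],[0,0,0,0,0,0,0.15],[0,0,0,0,0,0,0.05],[0,0,0,0,0,0,0.05],[0,0,0,0,0,0,0.05],[0,0,0,0,0,0,0.05],[0,0,0,0,0,0,0.05]], "grip_force": 20}}

```text
t: 54.43
tool_pos: [0.6106, 0.1094, 0.0271]
eef_rot: [2.112, 2.325, 0.001]
ft_force: [-0.5, 0.2, 6.0]
gripper_width: 0.134
gripper_force: 20.0
```

{"api": "drive_tool", "payload": {"rows": [[0,0,-1,0,0,0,0.05],[0,0,-2,0,0,0,0.05],[0,0,-3,0,0,0,0.05],[0,0,-3.5,0,0,0,0.05],[0,0,-3.5,0,0,0,0.05],[0,0,-3.5,0,0,0,0.05],[0,0,-3.5,0,0,0,0.05],[0,0,-3,0,0,0,0.05],[0,0,-2,0,0,0,0.05],[0,0,-1,0,0,-0.061,0.05],[0,0,0,0,0,0,0.05]]}}

```text
t: 55.35
tool_pos: [0.6115, 0.1096, 0.2898]
eef_rot: [2.037, 2.388, 0.007]
ft_force: [0.2, 0.7, -0.9]
gripper_width: 0.135
gripper_force: 20.0
```

```bash
python3 -c "
from h import *
plan(532,369.7,28,9);print(sense()['gripper_force'])"
```

```text
t 55.4 p [611.5 109.6 289.8] turn [ 0.005 -0.001  0.001] shift now cm [26.93 -3.89 26.17] shift after turn cm [26.94 -3.78 26.18] F [ 0.2  0.7 -0.9] w 0.135 q [-0.22  0.62 -0.06  1.52  0.04  0.99 -0.13]
19.980338215827942
```

{"api": "drive_tool", "payload": {"rows": [[1.5,-0.3,0,0,0,0,0.05],[2.5,-0.4,0,0,0,0,0.05],[3.2,-0.4,0,0,0,0,0.05],[3.4,-0.4,0,0,0,0,0.05],[3.4,-0.4,0,0,0,0,0.05],[3.4,-0.4,0,0,0,0,0.05],[3.2,-0.4,0,0,0,0,0.05],[2.8,-0.4,0,0,0,0,0.05],[2.1,-0.4,0,0,0,0,0.05],[1.4,-0.2,0,0,0,0,0.05],[0,0,0,0,0,0,0.05]]}}

```text
t: 56.27
tool_pos: [0.5281, 0.3739, 0.2849]
eef_rot: [-2.031, -2.392, 0.002]
ft_force: [0.1, 1.3, -1.0]
gripper_width: 0.134
gripper_force: 20.0
```

{"api": "drive_tool", "payload": {"rows": [[0,0,2,0,0,0,0.05],[0,0,3,0,0,0,0.05],[0,0,3.5,0,0,0,0.05],[0,0,3.5,0,0,0,0.05],[0,0,3,0,0,0,0.05],[0,0,2,0,0,0,0.05],[0,0,1,0,0,0,0.05],[0,0,0,0,0,0,0.05],[0,0,0,0,0,0,0.05]]}}

```text
t: 57.02
tool_pos: [0.5324, 0.3684, 0.1068]
eef_rot: [2.042, 2.387, -0.0]
ft_force: [0.0, -0.2, 0.4]
gripper_width: 0.136
gripper_force: 20.0
```

```bash
python3 -c "
from h import *
plan(532,369.7,28,9);print(sense()['gripper_force'])"
```

```text
t 57.0 p [532.4 368.4 106.8] turn [ 0.     0.001 -0.002] shift now cm [ 0.14 -0.02  7.88] shift after turn cm [ 0.14 -0.02  7.88] F [ 0.  -0.2  0.4] w 0.136 q [-0.66  0.88 -0.04  1.6   0.05  0.66 -0.56]
19.98106151819229
```

Place it, rise, and take a final look.

{"api": "drive_tool", "payload": {"rows": [[0.1,0,2,0,0,0,0.05],[0,0,2,0,0,0,0.05],[0,0,1.8,0,0,0,0.05],[0,0,1.2,0,0,0,0.05],[0,0,0.6,0,0,0,0.05],[0,0,0.3,0,0,0,0.05],[0,0,0,0,0,0,0.05],[0,0,0,0,0,0,0.05]]}}

```text
t: 57.68
tool_pos: [0.5323, 0.3707, 0.0287]
eef_rot: [2.04, 2.388, 0.003]
ft_force: [0.3, 0.0, -0.8]
gripper_width: 0.134
gripper_force: 20.0
```

{"api": "drive_tool", "payload": {"rows": [[0,0,0,0,0,0,0.05],[0,0,0,0,0,0,0.2],[0,0,0,0,0,0,0.32],[0,0,0,0,0,0,0.32],[0,0,0,0,0,0,0.32],[0,0,-1,0,0,0,0.32],[0,0,-2,0,0,0,0.32],[0,0,-3.5,0,0,0,0.36],[0,0,-4,0,0,0,0.36],[0,0,-4,0,0,0,0.36],[0,0,-4,0,0,0,0.36],[0,0,-3.5,0,0,0,0.36]]}}

```text
t: 58.68
tool_pos: [0.5317, 0.3703, 0.2514]
eef_rot: [2.04, 2.388, 0.004]
ft_force: [0.3, 0.3, -0.5]
gripper_width: 0.361
gripper_force: 0.0
```

{"api": "drive_tool", "payload": {"rows": [[0,0,-2,0,0,0,0.36],[-1,-1.5,0,0,0,0,0.36],[0,-2.5,0,0,0,0,0.36],[0,-2.5,0,0,0,0,0.36],[0,-2.5,0,0,0,0,0.36],[0,-1,0,0,0,0,0.36],[0,0,0,0,0,0,0.36],[0,0,0,0,0,0,0.36]]}}

```text
t: 59.35
tool_pos: [0.4346, 0.3449, 0.2685]
eef_rot: [2.039, 2.389, 0.002]
ft_force: [1.0, -0.3, -0.3]
gripper_width: 0.358
gripper_force: 0.0
```

```bash
python3 -c "
from h import *
plan(532,369.7,28,9);c=lid();steamer(c);placed(c)
P=cloud(c,(mask(c,(0,0,0),(180,255,255),(150,120,300,230))))
k=(np.abs(P[:,0]-.4575)<.02)&(P[:,1]>-.285)&(P[:,1]<-.22)&(P[:,2]<.05);print('blade z',np.median(P[k,2]))
cv2.imwrite('pics/c1.png',cv2.resize(c['frame'],None,fx=1.4,fy=1.4,interpolation=2))"
```

```text
t 59.4 p [434.6 344.9 268.5] turn [ 0.001 -0.001  0.   ] shift now cm [ 0.9   9.98 24.07] shift after turn cm [ 0.92 10.01 24.05] F [ 1.  -0.3 -0.3] w 0.358 q [-0.73  0.55 -0.04  1.75  0.03  0.84 -0.63]
lid 1.8272041832127432 758 zmax 0.2144360710129482
steamer [466.2 401.5  86.1] 1424
placed 177 [481.1 362.7  59.6  17.6 -79.1] [0.0386 0.0423]
placed 193 [469.2 438.6  59.6  15.7 -80. ] [0.0387 0.0429]
placed 191 [532.5 372.8  59.6  18.2 -82.6] [0.0389 0.0427]
placed 213 [521.3 449.   59.6  15.7 -81.6] [0.0389 0.0425]
blade z 0.006981038430253261
```

View pics/c1.png

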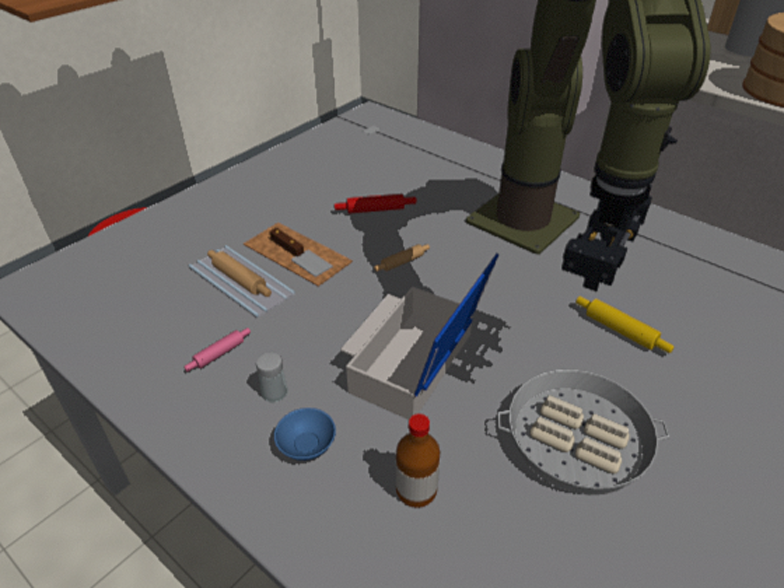

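The picture shows the pin in the tray's middle channel (238,272) and the scraper flat on its mat (305,255). The lid leans back, the box is empty, four dumplings sit flat in the steamer at about (580,435), and the bystanders are in place.

```bash
python3 -c "
from station import close_job
print(close_job())"
```

```text
the job is handed in; nothing more can be done
None
```

The job is finished and handed in at about 59 s of the 210 s allowed: pin in the tray's middle channel, lid prised open with the blade and leaning back (about 1.8 rad), all four dumplings flat in the steamer, scraper flat on its mat, and the salt, vinegar and bowl undisturbed; I got no verdict back.

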